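# Top up the engraver's spring-lift feeder with a plywood blank

### The arm

A 6-joint arm with a two-finger parallel gripper is mounted at the origin on the work surface. World frame = base frame: x ahead of the robot, y to its left, z up, the work surface at z = 0. Lengths are in mm, angles in degrees, forces in N, time in s.
With the tool pointing down it reaches from about 350 to 850 mm from the base axis. Payload 8.1 kg.
Tool frame: the origin (TCP) lies midway between the tips of the shut fingers; the grasp point (between the pads) lies 19 mm behind it; z points along the fingers, y is the line along which they close (so a half turn about z gives the same grasp; the last joint's range is limited). The gripper opens to 85 mm and grips with 20 to 120 N. Pads are 22 mm wide; open, the fingers measure 114 mm over their backs; the gripper's body (76 mm by 85 mm) begins 54 mm behind the grasp point. The pads swing forward as they close: fully open they stand 13 mm farther back than shut.
Start: joints at [-4.893, 7.471, 85.268, -0, 87.261, -4.893], TCP at [600.004, 0.022, 201.892] pointing down, gripper open.
Joint ranges: [-169.43, 169.43], [-51.17, 129.36], [1.28, 143.12], [-76.62, 256.62], [0, 156.53], [-152.29, 152.29]. Speed limits (degrees/s): [136.94, 136.94, 159.86, 180, 180, 180].

### API

Orientations are given as [roll, pitch, yaw] about the fixed x, y, z axes, in that order (R = Rz(yaw) Ry(pitch) Rx(roll)).
In Python, from bench import r, optics, workorder gives the robot as it stands.
- The arm moves only by the tool handwheel, called after "Call:" by a JSON object that holds its "fn" and its "kwargs", one argument or row to a line. Schema: {"type":"object","properties":{"increments":{"type":"array","items":{"type":"array","prefixItems":[{"type":"array","items":{"type":"number"},"minItems":3,"maxItems":3},{"type":"array","items":{"type":"number"},"minItems":3,"maxItems":3},{"type":"number"}],"minItems":3,"maxItems":3},"minItems":1,"maxItems":8},"force":{"type":"number"},"only":{"type":"string"},"quiet":{"type":"boolean"},"lines":{"type":"string"}},"required":["increments"],"additionalProperties":false}. increments is a list of rows, 1 to 8 of them, each written [[rx, ry, rz], [dx, dy, dz], opening]: a rotation vector rx, ry, rz in units of 10 degrees, then dx, dy, dz in m, then the finger opening in mm; each row is the pose to reach, as a shift and turn from the pose commanded when the call began, along the tool's axes at that moment; what a row does not reach only later rows make up. A row lasts 1/8 s, in which the tool goes at most 62.5 mm and 10.7 degrees, less where a joint would pass 70% of its speed; a pose out of reach is approached as far as the arm can. The fingers move at their own pace and stop on an object; force is the grip in N (left out, the last holds). Time passes only in rows, so rows that do not move let the fingers close. The tool returns the time, the measured TCP pose, the force, the opening and the grip force at its end. only (a regular expression) keeps the lines of the reply that match it, lines (a string "A,B") keeps lines A to B, and quiet returns only ok. Input that does not fit is refused with a message, and nothing moves.
- r.sense(): the state, without advancing time (a new reading comes with each control period).
- optics.snapshot(name): name is "scene" or "side" or "wrist"; returns a dict with "pixels" (400x640x3 uint8, blue, green, red), "fx", "fy", "cx", "cy" (pixels), "pose" (4x4, takes a point from camera to world coordinates). Camera axes: x right, y up, looking along -z (the intrinsics and any distortion apply to the point x, -y, -z); pixel columns grow to the right and rows downward; lengths in mm; the calibration is good to about 2 mm. A picture is of the moment at which its call begins. There is no depth.
- workorder.hand_in(): hands the job in; it is judged then, once.
The state is a dict: "time": time; "joint_pos": joint angles; "qd": joint speeds; "joint_efforts": joint torques, N m; "tool_pos": TCP position; "tcp_rot": TCP orientation; "ft_force": force on the tool from outside, world axes, zero at the start; "wrist_torque": the same for the moment, N m; "finger_gap": finger opening in mm; "grip_force": force on a finger pad.
Only numpy, scipy, OpenCV 4.12 (cv2) and the standard library are available. Lean on these libraries where they do the work, as an engineer would, in place of code of your own. Each camera call takes 0.05 s, during which the arm holds its last target. There are 200 camera calls.

### The job

Slide the full-size plywood blank up out of the sloped rack and load it into the engraver's spring-lift feeder on top of the two blanks already there: press the stack down with it, slide it under the feed head until it is fully home against the gate, let go and come clear. Leave the two offcuts in the rack and the other things on the bench where they are.

Things in the scene. Friction and masses are not known exactly. Their poses are not given: they have to be found in the camera images.
- engraver: Desktop engraver, fixed, on the robot's left: base 280 mm wide, x 5 to 220 mm, gantry 221 mm high. Origin on the table under the front face of its shut gate (the end stop, x = 0), mid-width; x into the machine (about to the robot's left), z up. Its feeder stands before the gate, x -116 to 0
- feeder_mouth (a point): engraver x = -58 mm, 85 mm up, mid-width: front of the feeder's two upright side walls, 60 mm apart inside, which run back to the gate and flare outwards from here to x = -69 mm. In front of that are only low walls 35 mm high, so fingers have room beside the blanks
- head_edge (a point): middle of the lower front edge of the black feed head over the feeder (engraver x = -90 mm, 91 mm up). Head 124 mm wide, x -90 to +30 mm, up to 195 mm above the table; its grey control panel, 90 mm wide, juts out to x = -104 mm from 132 mm up. No room for an upright gripper at a loaded blank's end, 20 mm out: lean the tool back from the gate by 25 to 45 degrees
- rail_front (a point): front end of the two steel hold-down rails under the feed head, midway between them (engraver x = -80 mm, 85 mm up = their underside). Rails 12 mm wide, at y = +-24 mm, running back to the gate, with upswept lead-ins to x = -90 mm. The spring presses the stack up against them
- home (a point): where the centre of the topmost loaded blank belongs: on the engraver, 55.5 mm in front of the gate, 81 mm above the table; axes as the engraver. There the blank's front end is flush with the stack's, 110.5 mm before the gate; fingertips gripping it lower than its underside would run into the stack's ends
- follower (a joint): spring-lifted steel plate (104 x 52 mm) under the stack, sliding straight up and down; value = how far its top lies below the rails' underside, 0 to 0.036 m. About 0.016 with the two blanks, 0.024 with three. The spring pushes up with 100 N/m x (value + 0.02 m), that is 3.6 N at two blanks and 4.4 N at three; bottom stop at 0.036. Pushing a blank along under the rails takes 4 to 7 N
- rack: grey sloped rack, fixed, 200 x 72 mm, origin on the table, mid-width, under the middle slot's foot. Three slots, feet at x = -50, 0, +50 mm, 19 mm up, sloping 40 degrees from level, rising along the pieces towards rack -x (the robot's right). 11 mm wide slots: support 70 mm long below a piece, 32 mm above; cheeks 64 mm apart inside, 36 mm high
- blank: full-size blank: plywood 110 x 56 x 8 mm, about 35 g, the only piece in the rack both 110 long and 56 wide; in any slot. Origin at its centre; x along the length, y across the width, z through the thickness. In the rack its +x end stands on the slot's foot, its -x end is up towards rack -x, free at both sides for 40 mm, z up and towards rack +x. Loaded, x points at the gate
- short_piece: plywood offcut 73 x 56 x 8 mm in another slot of the rack; origin 55 mm from its lower (+x) end, axes as the blank
- narrow_piece: plywood offcut 110 x 36 x 8 mm in the remaining slot of the rack; origin at its centre, axes as the blank
- stack_lower: lower of the two blanks already in the feeder, same as the full-size blank, lying flat on the follower; origin at its centre, x towards the gate
- stack_upper: upper of the two blanks already in the feeder, pressed up against the rails; origin at its centre, x towards the gate
- multimeter: bystander: yellow multimeter 150 x 74 x 36 mm lying on the table, origin under its middle
- glue: bystander: white glue bottle, 48 mm across, 120 mm high, origin under its middle
- driver: bystander: screwdriver 190 mm long lying on the table
- caliper: bystander: caliper 200 mm long lying flat on the table

How it is judged:
By the outcome, as a careful person would: the job done as asked, in the order asked, and still so for the second after the job is handed in, with the robot touching nothing.
It also fails if it takes over 48 s, if anything falls off the work surface, if the arm or the gripper's body presses on something with over 40 N, if the wrist force passes 120 N, or if a joint passes its speed limit or range.

## Working session

There is one attempt and no reset: what is moved stays moved. The work goes in short steps, Python scripts to look and compute and a tool call to move; the robot and the scene stay as the last step left them, time stands still between calls to the robot, and variables do not carry over. Pictures are saved under pics/ and viewed, at most 10 in all, crops included, and the job is handed in when it is done.

```bash
ls; mkdir -p pics; python3 - <<'E'
from bench import r,optics,workorder
import cv2
for n in("scene","side"):
    s=optics.snapshot(n); cv2.imwrite(f"pics/{n}0.png",s["pixels"])
    print(n,s["fx"],s["fy"],s["cx"],s["cy"],s["pose"],[k for k in s])
print(r.sense())
E
```

```text
pics
scene 482.18453899830143 482.18453899830143 317.95423939568815 202.24032489718255 [[ 6.72946954e-01 -5.97059556e-01  4.36648925e-01  1.05273230e+03]
 [ 7.39688192e-01  5.44734382e-01 -3.95127614e-01 -6.02384198e+02]
 [-1.94296426e-03  5.88883978e-01  8.08215247e-01  9.62823130e+02]
 [ 0.00000000e+00  0.00000000e+00  0.00000000e+00  1.00000000e+00]] ['pixels', 'fx', 'fy', 'cx', 'cy', 'pose']
side 373.20284808612934 373.20284808612934 316.0208737557691 195.02313721022352 [[ 9.20832119e-01  2.32388104e-01 -3.13151684e-01  2.95787311e+02]
 [-3.89474771e-01  5.88085454e-01 -7.08847587e-01 -7.61553808e+02]
 [ 1.94322034e-02  7.74694306e-01  6.32037278e-01  6.32656296e+02]
 [ 0.00000000e+00  0.00000000e+00  0.00000000e+00  1.00000000e+00]] ['pixels', 'fx', 'fy', 'cx', 'cy', 'pose']
{'time': 0.1, 'joint_pos': array([-4.89371587e+00,  7.51106785e+00,  8.53244197e+01, -4.92719441e-04,
        8.72615886e+01, -4.89306836e+00]), 'qd': array([ 0.0532169 , -0.06774835, -0.20968023, -0.05202398,  0.01125377,
       -0.12489723]), 'joint_efforts': array([ 1.52257860e-03, -5.70947063e+01, -5.01941299e+01, -1.80579236e-04,
        8.16394575e-03,  5.26326357e-05]), 'tool_pos': array([5.99445491e+02, 5.95480844e-02, 2.00933158e+02]), 'tcp_rot': array([-1.79903236e+02, -7.78991698e-03,  8.99993699e+01]), 'ft_force': array([0.49142022, 1.25872066, 0.69868464]), 'wrist_torque': array([-0.02689585,  0.01954518,  0.04103521]), 'grip_force': 0.0, 'finger_gap': 85.5690886141157}
```

View pics/scene0.png

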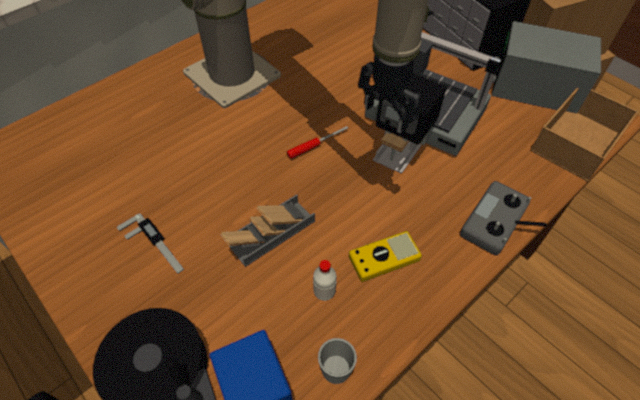

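View pics/side0.png

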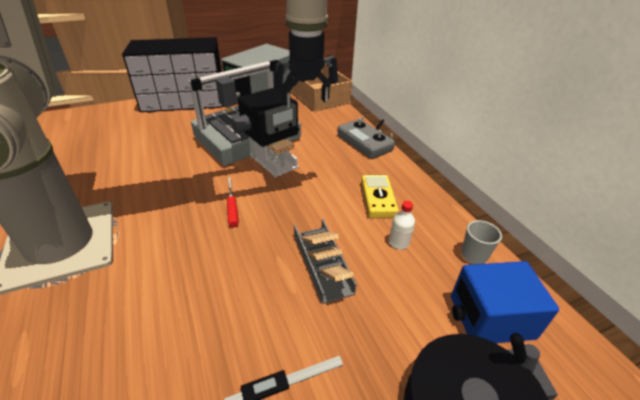

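The scene view shows the rack at about (270,230), with the engraver and feeder at (410,130) partly behind the arm. The side view shows the rack at (325,260) and the feeder at (275,150). I'll make one composite of enlarged crops.

```bash
python3 - <<'E'
import cv2,numpy as np
a=cv2.imread("pics/scene0.png");b=cv2.imread("pics/side0.png")
c=lambda im,x,y,w,h:cv2.resize(im[y:y+h,x:x+w],(400,300),interpolation=cv2.INTER_CUBIC)
cv2.imwrite("pics/crops0.png",np.vstack([np.hstack([c(a,215,190,106,80),c(a,350,60,160,120)]),np.hstack([c(b,280,215,120,90),c(b,190,70,160,120)])]))
E
```

```text
(no output)
```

View pics/crops0.png

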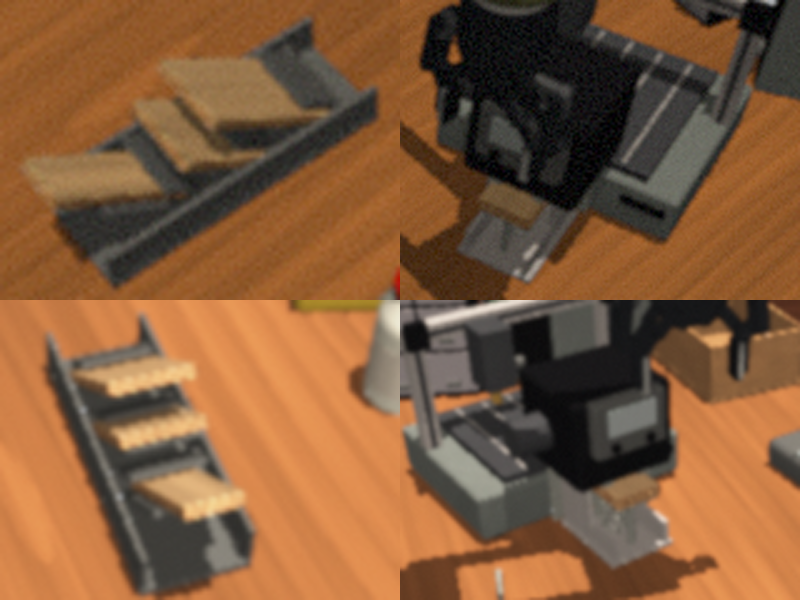

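The left crops show three plywood pieces in the rack. In the scene view the upper right one looks large, the middle one is narrow, and the left one is at the rack's open end. I'll locate these roughly and check the wrist camera.

```bash
cat > h.py <<'E'
import numpy as np,cv2
from scipy.spatial.transform import Rotation as Ro
def ray(s,u,v):
    P=s["pose"];d=np.array([(u-s["cx"])/s["fx"],-(v-s["cy"])/s["fy"],-1.]);d=P[:3,:3]@d
    return P[:3,3],d/np.linalg.norm(d)
def plane(s,u,v,z=0.):
    o,d=ray(s,u,v);return o+d*(z-o[2])/d[2]
def tri(*obs):
    A=np.zeros((3,3));b=np.zeros(3)
    for s,u,v in obs:
        o,d=ray(s,u,v);M=np.eye(3)-np.outer(d,d);A+=M;b+=M@o
    p=np.linalg.solve(A,b)
    res=[np.linalg.norm((np.eye(3)-np.outer(ray(*ob)[1],ray(*ob)[1]))@(p-ob[0]["pose"][:3,3])) for ob in obs]
    return p.round(1),np.round(res,1)
def proj(s,p):
    P=s["pose"];q=P[:3,:3].T@(np.array(p,float)-P[:3,3]);return np.array([s["cx"]+s["fx"]*q[0]/-q[2],s["cy"]-s["fy"]*q[1]/-q[2]])
E
python3 - <<'E'
from h import *
from bench import optics,r
np.set_printoptions(suppress=True,precision=2)
a=optics.snapshot("scene");b=optics.snapshot("side");w=optics.snapshot("wrist");cv2.imwrite("pics/w0.png",w["pixels"])
import pickle;pickle.dump((a,b,w),open("s0.pkl","wb"))
print(w["pose"],w["fx"],w["cx"],w["cy"])
A=lambda x,y:(a,215+x*106/400,190+y*80/300)
B=lambda x,y:(b,280+x*120/400,215+(y-300)*90/300)
print("rack -x near end", tri(A(110,283),B(148,590)),"far top", tri(A(375,90),B(145,318)))
print("rack other",tri(A(310,22),B(50,335)))
for p in [(270,235)]:print(plane(a,*p,30))
A2=lambda x,y:(a,350+(x-400)*160/400,60+y*120/300)
B2=lambda x,y:(b,190+(x-400)*160/400,70+(y-300)*120/300)
print("feeder tray corners",tri(A2(460,250),B2(612,565)),tri(A2(525,282),B2(672,543)))
E
```

```text
[[  1.     0.     0.   600.43]
 [ -0.     0.95   0.33  83.69]
 [ -0.    -0.33   0.95 372.56]
 [  0.     0.     0.     1.  ]] 328.0187768065992 317.0536430902286 200.03884257427399
rack -x near end (array([ 514.4, -348. ,  -54.7]), array([13.4, 13.4])) far top (array([ 571.9, -179.7,   33.6]), array([2.5, 2.5]))
rack other (array([ 503.9, -173.5,   34.1]), array([0.9, 0.9]))
[ 543.43 -289.38   30.  ]
feeder tray corners (array([532.2,  67.7,   2.7]), array([0.7, 0.7])) (array([609.8,  82.3,   5.2]), array([2.1, 2.1]))
```

View pics/w0.png

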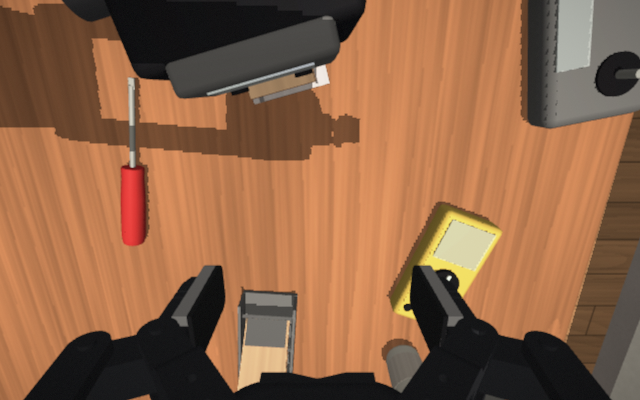

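The wrist view shows the rack's upper end at (268,300), and the panel with the stack's front end at (285,88). I'll move the camera over the rack.

The rows are not in the units I measure in: shifts go in m and turns go in units of 10 degrees. I convert before sending: -120 mm is -0.12, -60 mm is -0.06.

Call:
{"fn": "handwheel", "kwargs": {
  "increments": [
    [[0,0,0],[-0.06,-0.015,0],85],
    [[0,0,0],[-0.12,-0.03,0],85],
    [[0,0,0],[-0.18,-0.045,0],85],
    [[0,0,0],[-0.24,-0.06,0],85],
    [[0,0,0],[-0.27,-0.06,0],85],
    [[0,0,0],[-0.27,-0.06,0],85]
  ]
}}

```text
time: 1.0
tool_pos: [539.2, -272.2, 201.5]
tcp_rot: [-180.0, 0.0, 89.8]
ft_force: [0.6, 0.7, -0.9]
finger_gap: 85.2
grip_force: 0.0
```

```bash
python3 - <<'E'
from h import *
from bench import optics
w=optics.snapshot("wrist");cv2.imwrite("pics/w1.png",w["pixels"])
import pickle;pickle.dump(w,open("w1.pkl","wb"))
E
```

```text
(no output)
```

View pics/w1.png

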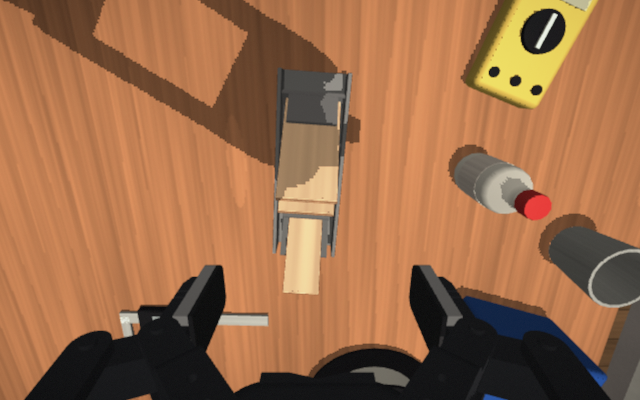

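The view shows the narrow piece in the slot at the robot's right, with its end at (302,293). The two wide pieces lie above it, with end edges at rows of about 200 and 213. That fits the blank in the slot nearest the engraver and the short piece in the middle slot. I'll take a second viewpoint and view enlarged crops of both.

Scaled: 100 mm is 0.1, 20 mm is 0.02.

Call:
{"fn": "handwheel", "kwargs": {
  "increments": [
    [[0,0,0],[0.01,0.05,0],85],
    [[0,0,0],[0.02,0.1,0],85],
    [[0,0,0],[0.02,0.1,0],85],
    [[0,0,0],[0.02,0.1,0],85]
  ]
}}

```text
time: 1.55
tool_pos: [640.0, -248.5, 201.4]
tcp_rot: [-179.9, -0.0, 90.1]
ft_force: [0.2, 0.2, 0.3]
finger_gap: 85.0
grip_force: 0.0
```

```bash
python3 - <<'E'
from h import *
from bench import optics
import pickle
w=optics.snapshot("wrist");pickle.dump(w,open("w2.pkl","wb"))
cv2.imwrite("pics/w2.png",w["pixels"])
v=pickle.load(open("w1.pkl","rb"))
print(proj(w,[540,-300,80]),proj(w,[540,-180,36]))
u=proj(w,[540,-280,70]).astype(int)
c=lambda im,x,y:cv2.resize(im[y:y+240,x:x+160],(400,600),interpolation=cv2.INTER_CUBIC)
x=max(0,u[0]-80);print(x)
cv2.imwrite("pics/c12.png",np.hstack([c(v["pixels"],230,60),c(w["pixels"],x,60)]))
E
```

```text
[214.07878005 232.65128422] [215.01431516 102.72031821]
135
```

View pics/c12.png

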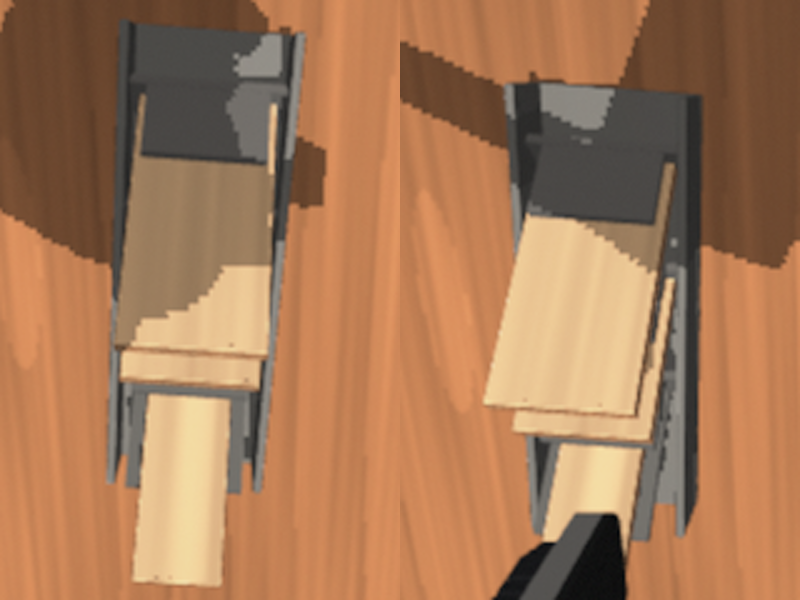

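Both crops show the blank's top face in the slot nearest the engraver. Its upper-end corners are at (114,346) and (268,354) in the left crop, and (484,404) and (635,415) in the right crop. The short piece lies below it.

```bash
python3 - <<'E'
from h import *
import pickle
v=pickle.load(open("w1.pkl","rb"));w=pickle.load(open("w2.pkl","rb"))
L=lambda x,y:(v,230+x/2.5-.3,60+y/2.5-.3)
Rr=lambda x,y:(w,135+(x-400)/2.5-.3,60+y/2.5-.3)
for n,l,q in [("UL",(114,346),(484,404)),("UR",(268,354),(635,415)),("SL",(143,155),(527,213)),("SR",(272,163),(655,224)),("short UL",(121,383),(515,432)),("short UR",(260,389),(643,443)),("narrowU",(146,392),(558,443)),("narrow UR",(229,396),(641,446)),("rackL",(125,20),(507,84)),("rackR",(303,33),(701,97)),("rackLl",(112,484),(540,535)),("rackRl",(258,490),(681,535))]:
    print(n,*tri(L(*l),Rr(*q)))
E
```

```text
UL [ 501.8 -284.2   89.8] [0.3 0.3]
UR [ 558.1 -287.7   90.7] [0.2 0.2]
SL [ 511.  -219.9   49.4] [0.6 0.6]
SR [ 560.9 -223.8   49. ] [0. 0.]
short UL [ 500.4 -307.9   64.7] [0.9 0.9]
short UR [ 556.  -306.8   76.1] [0.3 0.3]
narrowU [ 508.4 -322.3   42. ] [0.4 0.4]
narrow UR [ 544.5 -325.1   39.6] [0.2 0.2]
rackL [ 504.9 -171.4   37.5] [0.2 0.2]
rackR [ 575.3 -176.1   12.2] [0.6 0.6]
rackLl [ 490.4 -373.6   32.6] [1.7 1.7]
rackRl [ 558.  -374.3   34.3] [0. 0.]
```

Scaled: 140 mm is 0.14, -109 mm is -0.109, 3.6 degrees is 0.36.

Call:
{"fn": "handwheel", "kwargs": {
  "increments": [
    [[0,0,0.36],[-0.014,-0.055,0],85],
    [[0,0,0.36],[-0.028,-0.109,0],85],
    [[0,0,0.36],[-0.028,-0.109,0.045],85],
    [[0,0,0.36],[-0.028,-0.109,0.09],85],
    [[0,0,0.36],[-0.028,-0.109,0.12],85],
    [[0,0,0.36],[-0.028,-0.109,0.14],85],
    [[0,0,0.36],[-0.028,-0.109,0.14],85],
    [[0,0,0.36],[-0.028,-0.109,0.14],85]
  ],
  "force": 60
}}

```text
time: 2.6
tool_pos: [531.9, -278.6, 63.8]
tcp_rot: [179.9, 0.1, 86.4]
ft_force: [0.2, -0.0, -0.1]
finger_gap: 85.1
grip_force: 0.0
```

```bash
python3 - <<'E'
from h import *
from bench import optics
w=optics.snapshot("wrist");b=optics.snapshot("side")
cv2.imwrite("pics/g1.png",np.vstack([cv2.resize(w["pixels"],(480,300)),cv2.resize(b["pixels"][190:320,240:448],(480,300))]))
E
```

```text
(no output)
```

View pics/g1.png

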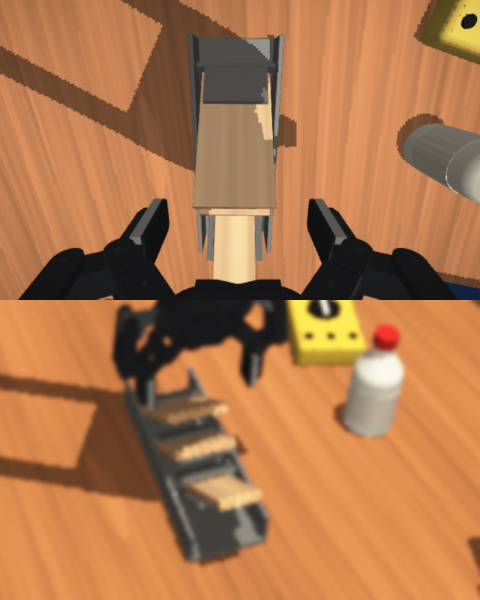

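The fingers straddle the blank, which is centred at column 234 between the pads at 165 and 310. I'll close.

Call:
{"fn": "handwheel", "kwargs": {
  "increments": [
    [[0,0,0],[0,0,0],50],
    [[0,0,0],[0,0,0],50],
    [[0,0,0],[0,0,0],50],
    [[0,0,0],[0,0,0],50],
    [[0,0,0],[0,0,0],50],
    [[0,0,0],[0,0,0],50]
  ],
  "force": 80
}}

```text
time: 3.45
tool_pos: [531.0, -278.0, 61.8]
tcp_rot: [-180.0, -0.0, 86.4]
ft_force: [-0.0, -0.3, 0.2]
finger_gap: 50.0
grip_force: 0.0
```

```bash
python3 - <<'E'
from h import *
from bench import optics,r
print(r.sense())
w=optics.snapshot("wrist");b=optics.snapshot("side");a=optics.snapshot("scene")
cv2.imwrite("pics/g2.png",np.vstack([np.hstack([w["pixels"][130:330,160:480],cv2.resize(b["pixels"][200:300,260:420],(320,200))]),np.hstack([cv2.resize(a["pixels"][150:275,190:390],(640,400))])]))
for n,s in(("w",w),("b",b),("a",a)):print(n,proj(s,[531,-278,62]))
E
```

```text
{'time': 3.45, 'joint_pos': array([-3.25330599e+01,  1.34888914e+01,  9.35419534e+01, -2.83103894e-05,
        7.29733507e+01, -2.89314613e+01]), 'qd': array([-0.03119345, -0.0693094 ,  0.02688965, -0.11406372, -0.08849934,
       -0.00029687]), 'joint_efforts': array([ 2.00484428e-03, -5.88284147e+01, -4.65542257e+01, -2.99038393e-04,
        2.54311744e-03,  1.06844279e-04]), 'tool_pos': array([ 530.98584741, -277.97678698,   61.83638955]), 'tcp_rot': array([-1.79996315e+02, -2.00591231e-03,  8.63984097e+01]), 'ft_force': array([-0.02375974, -0.27002535,  0.15123666]), 'wrist_torque': array([ 0.07668039, -0.03644066, -0.01997871]), 'grip_force': 0.0, 'finger_gap': 50.026869993556126}
w [315.81913808 240.19263905]
b [324.26692192 244.51426826]
a [269.29092563 221.04286912]
```

View pics/g2.png

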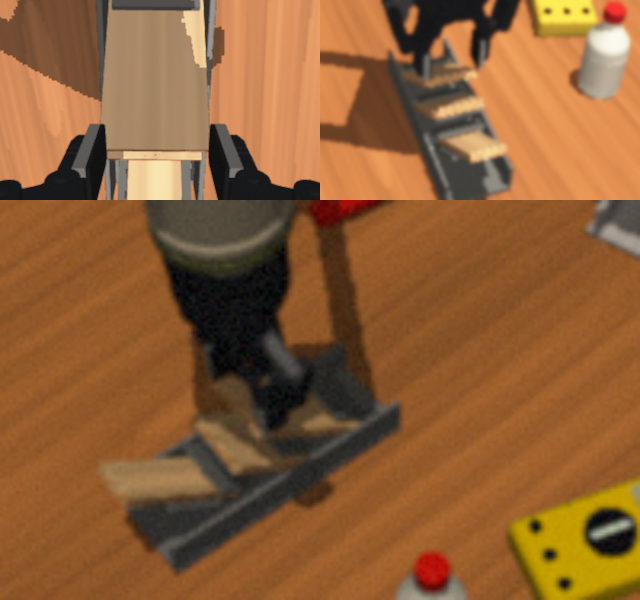

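The pads look flush with the blank's edges, yet the gap reads 50 with no force. I'll close further and see where they stop.

Call:
{"fn": "handwheel", "kwargs": {
  "increments": [
    [[0,0,0],[0,0,0],40],
    [[0,0,0],[0,0,0],40],
    [[0,0,0],[0,0,0],40]
  ],
  "force": 40
}}

```text
time: 3.98
tool_pos: [531.0, -278.0, 61.9]
tcp_rot: [180.0, -0.0, 86.4]
ft_force: [-0.1, 0.0, -0.4]
finger_gap: 40.3
grip_force: 0.0
```

```bash
python3 - <<'E'
from h import *
from bench import optics,r
w=optics.snapshot("wrist");a=optics.snapshot("scene");
cv2.imwrite("pics/g3.png",np.vstack([cv2.resize(w["pixels"][130:330,160:480],(480,300)),cv2.resize(a["pixels"][190:265,210:330],(480,300),interpolation=2)]))
E
```

```text
(no output)
```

View pics/g3.png

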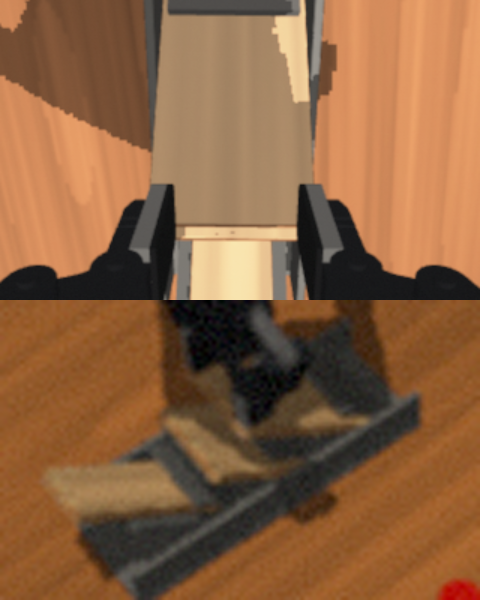

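```bash
python3 - <<'E'
from h import *
import pickle
from bench import optics
v=pickle.load(open("w1.pkl","rb"));w2=pickle.load(open("w2.pkl","rb"));a,b,w0=pickle.load(open("s0.pkl","rb"))
print(v["pose"][:3,3],w2["pose"][:3,3])
for n,p in(("UL",[501.8,-284.2,89.8]),("UR",[558.1,-287.7,90.7])):
    for m,s,(ox,oy,k) in(("scene",a,(215,190,400/106)),("side",b,(280,215,400/120))):
        q=proj(s,p);print(n,m,q,"crop",(q-[ox,oy])*k)
L=lambda x,y:(v,230+x/2.5-.3,60+y/2.5-.3)
A=lambda x,y:(a,215+x*106/400,190+y*80/300)
print(tri(L(114,346),A(162,65)),tri(L(268,354),A(218,126)))
w=optics.snapshot("wrist");a=optics.snapshot("scene");print(w["pose"])
for d in(-20,20):
  for z in(62,70,95):
    for dy in (-11,11):
      p=[531+d,-278+dy,z];print(p,"w",(proj(w,p)-[160,130])*1.5,"a",(proj(a,p)-[210,190])*4+[0,300])
E
```

```text
[ 540.20830157 -188.56514628  372.86754298] [ 640.60966525 -164.91492458  372.78054704]
UL scene [257.81157523 207.568382  ] crop [161.55311408  66.29578113]
UL side [312.6374593  241.02274882] crop [108.79153102  86.74249607]
UR scene [272.55909915 223.84719351] crop [217.20414774 127.72525855]
UR side [338.81846047 234.38887498] crop [196.06153488  64.62958326]
(array([ 502.1, -284.1,   91. ]), array([0.1, 0.1])) (array([ 558.1, -287.2,   91.2]), array([0.2, 0.2]))
[[ 9.97989827e-01  6.01730705e-02  1.98873594e-02  5.36894947e+02]
 [-6.33681386e-02  9.43099571e-01  3.26416418e-01 -1.94490499e+02]
 [ 8.85718012e-04 -3.27020489e-01  9.45016833e-01  2.33223143e+02]
 [ 0.00000000e+00  0.00000000e+00  0.00000000e+00  1.00000000e+00]]
[511, -289, 62] w [184.62438996 193.43331834] a [199.68023969 413.32634325]
[511, -267, 62] w [178.96898739 141.95767813] a [230.12757704 391.74830553]
[511, -289, 70] w [182.56770055 203.96788806] a [198.26530609 405.31292068]
[511, -267, 70] w [176.58990593 150.73520584] a [228.90442074 383.6708314 ]
[511, -289, 95] w [174.90320239 243.22621727] a [193.73256776 379.64192962]
[511, -267, 95] w [167.65758021 183.69067106] a [224.98682052 357.79980033]
[551, -289, 62] w [286.51265236 187.64277193] a [244.371688   457.38659563]
[551, -267, 62] w [284.78376606 135.7214893 ] a [274.95175028 435.10473561]
[551, -289, 70] w [288.61494495 197.98581698] a [243.20499216 449.50931127]
[551, -267, 70] w [286.8974656  144.27291496] a [273.97874179 427.1570142 ]
[551, -289, 95] w [296.45563055 236.56111557] a [239.46595146 424.26409671]
[551, -267, 95] w [294.84028063 176.40727991] a [270.86107371 401.69129873]
```

The fingers closed above the blank. In the wrist crop the tips are at (175,184) and (300,184), and in the scene crop at (250,425). Both put the tips near z≈94, so the real tips sit about 30 mm behind the reported TCP. The scene camera confirms the blank's height. I'll open, go 30 mm lower and close.

Scaled: 30 mm is 0.03, -1 mm is -0.001.

Call:
{"fn": "handwheel", "kwargs": {
  "increments": [
    [[0,0,0],[0,-0.001,0],85],
    [[0,0,0],[0,-0.001,0],85],
    [[0,0,0],[0,-0.001,0],85],
    [[0,0,0],[0,-0.001,0],85],
    [[0,0,0],[0,-0.001,0.01],85],
    [[0,0,0],[0,-0.001,0.02],85],
    [[0,0,0],[0,-0.001,0.03],85],
    [[0,0,0],[0,-0.001,0.03],85]
  ],
  "force": 80
}}

```text
time: 5.18
tool_pos: [528.9, -277.2, 30.1]
tcp_rot: [-179.9, -0.1, 86.4]
ft_force: [-0.4, 0.1, -0.1]
finger_gap: 84.8
grip_force: 0.0
```

Call:
{"fn": "handwheel", "kwargs": {
  "increments": [
    [[0,0,0],[0,0,0],48],
    [[0,0,0],[0,0,0],48],
    [[0,0,0],[0,0,0],48],
    [[0,0,0],[0,0,0],48],
    [[0,0,0],[0,0,0],48]
  ]
}}

```text
time: 5.8
tool_pos: [530.5, -278.3, 32.8]
tcp_rot: [179.9, 0.0, 86.4]
ft_force: [-1.6, 0.1, 6.3]
finger_gap: 54.0
grip_force: 83.9
```

The blank is gripped. I'll slide it up along the slot.

Call:
{"fn": "handwheel", "kwargs": {
  "increments": [
    [[0,0,0],[-0.008,0,-0.006],48],
    [[0,0,0],[-0.023,0,-0.019],48],
    [[0,0,0],[-0.038,0,-0.032],48],
    [[0,0,0],[-0.054,0,-0.045],48],
    [[0,0,0],[-0.069,0,-0.058],48],
    [[0,0,0],[-0.08,0,-0.067],48],
    [[0,0,0],[-0.088,0,-0.074],48],
    [[0,0,0],[-0.088,0,-0.074],48]
  ]
}}

```text
time: 6.8
tool_pos: [524.6, -366.6, 106.5]
tcp_rot: [180.0, 0.0, 86.4]
ft_force: [0.2, -0.0, 0.1]
finger_gap: 54.8
grip_force: 84.0
```

Scaled: -130 mm is -0.13, -100 mm is -0.1.

Call:
{"fn": "handwheel", "kwargs": {
  "increments": [
    [[0,0,0],[0,0,-0.05],48],
    [[0,0,0],[0,0,-0.1],48],
    [[0,0,0],[0,0,-0.13],48],
    [[0,0,0],[0,0,-0.13],48]
  ]
}}

```text
time: 7.3
tool_pos: [525.9, -366.3, 239.2]
tcp_rot: [179.7, 0.2, 86.4]
ft_force: [-0.1, -0.0, -1.5]
finger_gap: 54.4
grip_force: 84.2
```

```bash
python3 - <<'E'
from h import *
from bench import optics,r
import pickle
a=optics.snapshot("scene");b=optics.snapshot("side");w=optics.snapshot("wrist")
pickle.dump((a,b,w),open("s1.pkl","wb"));w0=pickle.load(open("s0.pkl","rb"))[2]
c=lambda im,x,y,w,h:cv2.resize(im["pixels"][y:y+h,x:x+w],(400,300),interpolation=cv2.INTER_CUBIC)
cv2.imwrite("pics/f1.png",np.vstack([np.hstack([c(a,360,60,120,90),c(b,220,90,100,75)]),np.hstack([c(w0,180,10,160,120),c(w,120,70,400,300)])]))
E
```

```text
(no output)
```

View pics/f1.png

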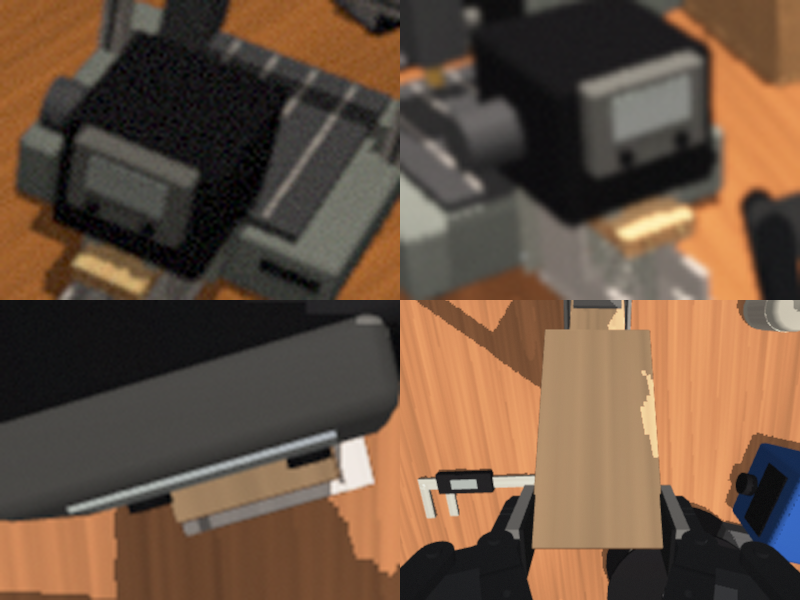

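Top left and top right of the composite show the feeder's stack front as tan quads, at about (75–160,247–292) and (605–693,205–250). Bottom left shows the stack's front top edge from (180,522) to (340,484), with the panel's bright lip from (68,510) to (337,435). Bottom right shows the blank held straight in the grip, with corners at (533,548), (663,548), (544,331) and (650,331).

```bash
python3 - <<'E'
from h import *
import pickle
np.set_printoptions(suppress=True,precision=2)
a,b,w=pickle.load(open("s1.pkl","rb"));w0=pickle.load(open("s0.pkl","rb"))[2]
W=lambda x,y:(w0,180+x/2.5-.3,10+(y-300)/2.5-.3)
L=plane(*W(180,522),85);R=plane(*W(340,484),85);print("stack front L,R z85",L,R,np.linalg.norm(R-L))
l=plane(*W(68,510),132);r_=plane(*W(337,435),132);print("panel lip z132",l,r_,np.linalg.norm(r_-l))
for p in(L,R,l,r_):
  print("scene crop",(proj(a,p)-[360,60])*3.333,"side crop",(proj(b,p)-[220,90])*4+[400,0])
# tan masks in scene/side/w0 feeder crops -> corners
for n,s,(x,y,ww,hh) in(("scene",a,(370,120,60,35)),("side",b,(262,130,45,30)),("w0",w0,(240,60,90,50))):
  im=s["pixels"][y:y+hh,x:x+ww];h=cv2.cvtColor(im,cv2.COLOR_BGR2HSV)
  B=np.median(h.reshape(-1,3),0);m=cv2.inRange(h,(8,50,60),(24,150,255))
  c=max(cv2.findContours(m,0,2)[0],key=cv2.contourArea);q=cv2.approxPolyDP(c,1.5,True)[:,0]+[x,y];print(n,cv2.contourArea(c),q.tolist())
# blank in grip
P=np.array([[-55,-28,4],[-55,28,4],[55,28,4],[55,-28,4]],float) # x toward lower end
# image corners: near-left, near-right, far-right, far-left ; left = world -x = blank +y
px=np.array([[253,318],[383,318],[370,101],[264,101]],float)
P=np.array([[-55,28,4],[-55,-28,4],[55,-28,4],[55,28,4]],float)
K=np.array([[w["fx"],0,w["cx"]],[0,w["fy"],w["cy"]],[0,0,1]])
ok,rv,tv=cv2.solvePnP(P,px,K,None)
C=w["pose"]@np.diag([1,-1,-1,1.]);T=np.eye(4);T[:3,:3]=cv2.Rodrigues(rv)[0];T[:3,3]=tv[:,0]
X=C@T;print("blank",X);print("reproj",(cv2.projectPoints(P,rv,tv,K,None)[0][:,0]-px).tolist())
E
```

```text
stack front L,R z85 [545.56  74.26  85.  ] [599.22  86.23  85.  ] 54.971698926201306
panel lip z132 [523.48  79.02 132.  ] [598.63  98.34 132.  ] 77.59294473359034
scene crop [ 75.67 266.92] side crop [628.22 236.13]
scene crop [140.35 298.4 ] side crop [696.1  212.65]
scene crop [ 64.87 202.64] side crop [590.65 178.19]
scene crop [160.28 244.82] side crop [687.9  144.85]
scene 327.0 [[375, 154], [382, 144], [401, 152], [407, 143], [410, 142], [384, 130], [384, 135], [381, 138], [383, 142], [381, 142]]
side 301.5 [[301, 130], [299, 130], [300, 135], [293, 140], [285, 138], [266, 146], [275, 154], [287, 151], [298, 159], [297, 156], [289, 151], [293, 147], [292, 141], [300, 137]]
w0 2148.0 [[329, 83], [256, 104], [252, 100], [256, 97], [315, 81], [312, 68], [312, 72], [306, 75], [296, 77], [293, 73], [248, 86], [247, 92], [240, 93], [240, 109], [329, 109]]
blank [[   0.05   -1.      0.04  527.2 ]
 [   0.79    0.06    0.61 -334.8 ]
 [  -0.61    0.01    0.79  252.39]
 [   0.      0.      0.      1.  ]]
reproj [[-0.04715222298588628, 0.4193368552276979], [-0.08939296769773364, -0.05342771459299911], [-0.8368165913114467, -0.2519434486786025], [1.005728953400876, -0.20520676809329075]]
```

```bash
python3 - <<'E'
from h import *
import pickle
a,b,w=pickle.load(open("s1.pkl","rb"));w0=pickle.load(open("s0.pkl","rb"))[2]
for n,s,(x,y,ww,hh),st in(("scene",a,(378,130,34,22),1),("side",b,(268,138,30,18),1),("w0",w0,(244,60,80,50),2)):
  im=s["pixels"][y:y+hh,x:x+ww].astype(int)
  print(n,x,y);
  for j in range(0,hh,st): print(y+j,"".join("%4d"%v for v in (im[j,::st,2]-im[j,::st,0])))
E
```

```text
scene 378 130
130   57  61  64  59  51  53  33  16   0   0  -4   6   2   1   0   8   2  10   8   0  -1  -1  -3   2  -7   1   2  -7   3   5  -1   4   6   5
131   53  56  52  62  63  56  39  25   7   7   3  -2  10   0  -3   9  -1  -6  -8 -12  -2   0   6   1   0  -5  -1   7   1   5  10   9   3   1
132   68  60  48  57  59  57  37  21  19  24  12   9  11  10  13   3 -10 -12   1 -11  -7   2   1 -10  -2   0   5  11   0  -4   9  -1   6   6
133   91  68  49  61  48  52  31  28  35  41  30  26  29  36  39  22  21   7  -6  -7  10   7  -9  -6   0   8   0   0  -1  -5   5  -2   0   5
134   97  77  65  56  52  48  36  38  54  56  48  47  50  50  52  42  32  19   9   7   0  -3   0   0  -8   4   5  -6  -6  12   6  -5  10   4
135   90  65  52  55  53  50  49  52  53  57  56  57  59  56  59  53  50  43  30  22  16   6   3   1  11 -11   0   2  -2  -5  -4   3  -5   0
136   84  54  51  57  55  60  69  72  76  72  70  58  52  52  59  59  54  50  48  44  39  28  28  16  -1   3  -1   5   0  -9  -1   1  10   2
137   57  61  48  56  60  75  89  93  89  94  86  71  67  58  55  53  52  55  61  53  57  50  40  3
[... 7693 characters left out ...]
  65  63  63  65  64  62  61  63 115 113
102   59  60  62  60  58  17  12  15  23  37  49  57  61  61  64  62  60  58  60  61  61  62  64  62  61  61  60  61  64  65  64  62  63  65  64  61  61  63 115 113
104   58  59  62  59  59  41  43  58  59  61  57  57  60  60  62  62  60  59  59  59  61  62  63  61  60  60  59  60  64  65  64  62  63  66  65  61  61  63 104 113
106   58  61  62  60  59  57  56  58  60  60  58  54  58  60  63  62  60  60  59  60  59  62  64  61  60  61  60  61  64  66  65  64  62  66  64  62  62  63  92 114
108   60  60  63  60  59  57  58  58  59  60  58  54  58  60  63  63  60  59  60  61  59  62  63  62  62  60  61  60  64  65  64  63  63  66  65  61  61  63  63 114
```

```bash
python3 - <<'E'
from h import *
import pickle
np.set_printoptions(suppress=True,precision=2)
a,b,w=pickle.load(open("s1.pkl","rb"));w0=pickle.load(open("s0.pkl","rb"))[2]
for z in(77,85):
  c=np.array([254.5,261,268.5,274.7,282.5,290,297,303.5,311]);rw=np.arange(98,81,-2)
  Q=np.array([plane(w0,x,y,z)[:2] for x,y in zip(c,rw)]);k=np.polyfit(Q[:,0],Q[:,1],1)
  L=plane(w0,253.3,98.4,z);R=plane(w0,315.8,80.9,z);print(z,"yaw edge",np.degrees(np.arctan(k[0])),L,R,np.linalg.norm(L-R),"mid",(L+R)/2)
  print(proj(a,L),proj(a,R),proj(b,L),proj(b,R))
lip=[plane(w0,180+x/2.5,10+(y-300)/2.5,132) for x,y in((68,510),(337,435))];d=lip[1]-lip[0];print("lip yaw",np.degrees(np.arctan2(d[1],d[0])))
# engraver base / tray triangulation, scene+side heights of front edge
print("front edge corners scene+w0",tri((a,383,141),(w0,253.3,98.4)),tri((a,403.5,147.8),(w0,315.8,80.9)))
E
```

```text
77 yaw edge 14.791706602978309 [545.42  74.08  77.  ] [599.27  88.21  77.  ] 55.674878587235895 mid [572.35  81.14  77.  ]
[382.27 142.31] [402.21 151.34] [277.16 151.57] [293.85 145.27]
85 yaw edge 14.791706602978229 [546.91  74.34  85.  ] [599.3   88.09  85.  ] 54.16792416369247 mid [573.11  81.21  85.  ]
[383.12 140.36] [402.65 149.17] [277.52 148.92] [293.82 142.83]
lip yaw 14.42479745758787
front edge corners scene+w0 (array([546.6,  74.3,  82.6]), array([0.2, 0.2])) (array([599.9,  88.4,  90.4]), array([0.7, 0.7]))
```

```bash
cat > k.py <<'E'
from h import *
F=np.array([572.9,81.2,0]);yw=14.7
EX=np.array([-np.sin(np.radians(yw)),np.cos(np.radians(yw)),0]);EY=np.cross([0,0,1],EX)
def eng(x,y,z): return F+(x+110.5)*EX+y*EY+np.array([0,0,z])
rear_t=np.array([-11.5,.6,-52.7]);al=38.8
Bt=Ro.from_euler('y',-al,degrees=True)  # blank x in tool frame = (cos,0,sin)
def pose(nx,z,p,y=0):
    """tool pose with blank nose mid at engraver (nx,y,z), nose down p deg"""
    Rb=Ro.from_euler('ZY',[90+yw,p],degrees=True)           # blank axes, z up
    Rblank_in_tool=Ro.from_matrix(np.column_stack([[np.cos(np.radians(al)),0,np.sin(np.radians(al))],[0,-1,0],[np.sin(np.radians(al)),0,-np.cos(np.radians(al))]]))
    Rt=Rb*Rblank_in_tool.inv()
    nose_t=rear_t+110*Rblank_in_tool.as_matrix()[:,0]
    return eng(nx,y,z)-Rt.apply(nose_t),Rt
def delta(cur,tgt):
    (p,R),(q,S)=cur,tgt
    return np.round(np.r_[(R.inv()*S).as_rotvec(degrees=True),R.inv().apply(q-p)],1)
E
python3 - <<'E'
from k import *
cur=(np.array([524.5,-365.7,235.9]),Ro.from_euler('xyz',[180,0,86.4],degrees=True))
t=pose(-135,125,3);print(t[0],t[1].as_euler('xyz',degrees=True),delta(cur,t))
for q in((-98,95,3),(-98,78,3),(-98,76,3)):print(q,delta(t,pose(*q)))
E
```

```text
[596.22230434 -10.0637945   94.74090519] [-180.   -35.8  104.7] [  5.7  35.5 -17.7 359.4  49.3 141.2]
(-98, 95, 3) [ 0.   0.   0.  12.5  0.  46. ]
(-98, 78, 3) [ 0.   0.   0.   2.5  0.  59.8]
(-98, 76, 3) [ 0.   0.   0.   1.3  0.  61.4]
```

The rows are not in the units I measure in: shifts go in m and turns go in units of 10 degrees. I convert before sending: 6 mm is 0.006, 340 mm is 0.34, 5 degrees is 0.5.

Call:
{"fn": "handwheel", "kwargs": {
  "increments": [
    [[0.07,0.44,-0.22],[0.045,0.006,0],48],
    [[0.14,0.89,-0.44],[0.09,0.012,0],48],
    [[0.21,1.33,-0.66],[0.135,0.018,0.02],48],
    [[0.28,1.78,-0.89],[0.18,0.025,0.045],48],
    [[0.36,2.22,-1.11],[0.225,0.031,0.07],48],
    [[0.43,2.66,-1.33],[0.27,0.037,0.1],48],
    [[0.5,3.1,-1.55],[0.315,0.043,0.12],48],
    [[0.57,3.55,-1.77],[0.34,0.046,0.135],48]
  ]
}}

```text
time: 8.45
tool_pos: [590.0, -26.1, 97.9]
tcp_rot: [-179.8, -36.1, 104.7]
ft_force: [0.2, 0.9, -1.1]
finger_gap: 54.7
grip_force: 84.2
```

Call:
{"fn": "handwheel", "kwargs": {
  "increments": [
    [[0,0,0],[0,0,0],48],
    [[0,0,0],[0,0,0],48]
  ]
}}

```text
time: 8.7
tool_pos: [591.4, -29.8, 100.5]
tcp_rot: [-179.9, -35.8, 104.6]
ft_force: [0.8, -1.7, 0.5]
finger_gap: 54.2
grip_force: 84.2
```

```bash
python3 - <<'E'
from k import *
from bench import r,optics
import pickle
s=r.sense();print(s["tool_pos"],s["tcp_rot"],s["finger_gap"])
cur=(np.array(s["tool_pos"]),Ro.from_euler('xyz',s["tcp_rot"],degrees=True))
c0=(np.array([524.5,-365.7,235.9]),Ro.from_euler('xyz',[180,0,86.4],degrees=True))
q=c0[0]+c0[1].apply([340,46,135]);Rc=c0[1]*Ro.from_rotvec([5.7,35.5,-17.7],degrees=True);print(q,Rc.as_euler('xyz',degrees=True))
a=optics.snapshot("scene");b=optics.snapshot("side");w=optics.snapshot("wrist");pickle.dump((a,b,w),open("s2.pkl","wb"))
print("to pre",delta((q,Rc),pose(-135,125,3)))
# held blank predicted corners
rear=q+Rc.apply(rear_t)
ca,sa=np.cos(np.radians(al)),np.sin(np.radians(al))
X=Rc.apply([ca,0,sa]);Y=Rc.apply([0,-1,0]);Z=np.cross(X,Y);print("rear",rear,"X",X,"Z",Z)
for n,s in(("scene",a),("side",b),("w",w)):
  for u in(0,110):
    for v in(-28,28):print(n,u,v,proj(s,rear+u*X+v*Y+4*Z).round(1))
for n,s,lo,hi in(("scene",a,None,None),("side",b,None,None),("w",w,None,None)):
  c=proj(s,rear+80*X+4*Z).astype(int);print(n,c,s["pixels"][c[1],c[0]])
E
```

```text
[591.36196918 -29.8403192  100.46029226] [-179.92786873  -35.75302591  104.59785918] 54.23599448826915
[591.75800615 -29.25927623 100.9       ] [179.97906587 -35.80606365 104.70829707]
to pre [ 0.  -0.   0.  10.5  9.2 15.2]
rear [602.51586907 -67.95431507 136.91197515] X [-0.25333001  0.9659689  -0.05223024] Z [-0.01353659  0.05044647  0.99863503]
scene 0 -28 [371.3 173.3]
scene 0 28 [349.4 162.8]
scene 110 -28 [394.2 144.3]
scene 110 28 [373.1 134.8]
side 0 -28 [326.2 150.5]
side 0 28 [307.8 158. ]
side 110 -28 [299.9 134.1]
side 110 28 [282.1 140.6]
w 0 -28 [382.  312.4]
w 0 28 [252.  312.7]
w 110 -28 [368.2  98.4]
w 110 28 [265.1  98.4]
scene [377 146] [102 156 196]
side [297 141] [177 235 253]
w [316 147] [146 195 228]
```

```bash
python3 - <<'E'
from h import *
import pickle
a,b,w=pickle.load(open("s2.pkl","rb"))
for n,s,(x,y,ww,hh),seed in(("scene",a,(335,120,75,70),(377,146)),("side",b,(265,120,75,50),(297,141)),("w",w,(220,80,200,250),(316,147))):
  im=cv2.GaussianBlur(s["pixels"],(3,3),0);m=np.zeros((402,642),np.uint8)
  cv2.floodFill(im.copy(),m,seed,0,(14,14,14),(14,14,14),4|cv2.FLOODFILL_MASK_ONLY|(255<<8))
  m=cv2.morphologyEx(m[1:-1,1:-1],cv2.MORPH_OPEN,np.ones((3,3)));c=max(cv2.findContours(m,0,2)[0],key=cv2.contourArea)
  print(n,cv2.contourArea(c),cv2.approxPolyDP(c,3,True)[:,0].tolist())
E
```

```text
scene 254848.0 [[0, 0], [0, 13], [5, 14], [0, 15], [0, 399], [99, 399], [95, 386], [103, 399], [222, 399], [222, 395], [224, 399], [291, 399], [290, 388], [293, 399], [639, 399], [639, 0], [546, 0], [552, 9], [543, 0]]
side 112.0 [[305, 137], [296, 136], [286, 142], [297, 147]]
w 254338.0 [[0, 0], [0, 399], [168, 399], [184, 374], [187, 375], [171, 399], [577, 399], [486, 313], [553, 367], [553, 372], [581, 399], [639, 399], [639, 175], [633, 174], [639, 173], [639, 0], [474, 0], [451, 40], [450, 35], [472, 0], [177, 0], [177, 5], [174, 0]]
```

```bash
python3 - <<'E'
from h import *
import pickle
a,b,w=pickle.load(open("s2.pkl","rb"))
for n,s,(x,y,ww,hh) in(("scene",a,(335,120,75,70)),("side",b,(265,120,75,50)),("w",w,(220,70,200,260))):
  im=cv2.GaussianBlur(s["pixels"],(3,3),0)[y:y+hh,x:x+ww].astype(float)
  q=im[...,0]/(im[...,2]+1);m=((q>.49)&(q<.82)&(im[...,2]>90)).astype(np.uint8)*255
  m=cv2.morphologyEx(m,cv2.MORPH_OPEN,np.ones((3,3)));c=max(cv2.findContours(m,0,2)[0],key=cv2.contourArea)+[x,y]
  print(n,cv2.contourArea(c),cv2.approxPolyDP(c,2.5,True)[:,0].tolist())
p=w["pixels"].astype(int)
print([(j,p[j,316].tolist()) for j in list(range(92,112,2))+list(range(300,326,2))])
E
```

```text
scene 639.0 [[403, 140], [391, 134], [382, 138], [370, 136], [364, 144], [366, 154], [374, 163], [379, 163], [390, 145], [402, 147]]
side 420.5 [[309, 139], [298, 133], [268, 148], [278, 155], [288, 152], [287, 146], [298, 149], [304, 140], [309, 142]]
w 28245.0 [[289, 70], [290, 98], [264, 100], [252, 317], [380, 318], [381, 254], [365, 72]]
[(92, [59, 81, 103]), (94, [47, 70, 103]), (96, [53, 73, 97]), (98, [49, 68, 91]), (100, [125, 168, 204]), (102, [145, 195, 227]), (104, [145, 195, 227]), (106, [145, 196, 227]), (108, [145, 195, 227]), (110, [145, 196, 227]), (300, [144, 194, 227]), (302, [144, 193, 227]), (304, [143, 193, 226]), (306, [143, 192, 226]), (308, [143, 193, 226]), (310, [144, 193, 226]), (312, [143, 193, 226]), (314, [143, 193, 226]), (316, [142, 191, 226]), (318, [84, 118, 159]), (320, [42, 65, 99]), (322, [41, 64, 98]), (324, [42, 65, 99])]
```

Call:
{"fn": "handwheel", "kwargs": {
  "increments": [
    [[0,0,0],[0.0105,0.0092,0.0152],48],
    [[0,0,0],[0.014,0.0092,0.03],48],
    [[0,0,0],[0.019,0.0092,0.046],48],
    [[0,0,0],[0.023,0.0092,0.061],48],
    [[0,0,0],[0.023,0.0092,0.061],48],
    [[0,0,0],[0.023,0.0092,0.061],48]
  ]
}}

```text
time: 9.6
tool_pos: [587.0, 25.5, 65.0]
tcp_rot: [180.0, -35.8, 104.7]
ft_force: [0.7, 0.9, -1.0]
finger_gap: 54.3
grip_force: 84.2
```

```bash
python3 - <<'E'
from k import *
from bench import r,optics
import pickle
for i in range(2):
  a=optics.snapshot("scene");b=optics.snapshot("side");w=optics.snapshot("wrist")
pickle.dump((a,b,w),open("s3.pkl","wb"));s=r.sense();print(s["ft_force"])
t=pose(-98,95,3);print(t[0],s["tool_pos"],s["tcp_rot"])
# stack front corners & nose corners in each
for n,S in(("scene",a),("side",b),("w",w)):
  print(n,"nose top",[proj(S,eng(-98,y,99)).round(1).tolist() for y in(-28,28)],"bottom",[proj(S,eng(-98,y,91)).round(1).tolist() for y in(-28,28)],"rear top",[proj(S,eng(-208,y,104.7)).round(1).tolist() for y in(-28,28)],"stack",[proj(S,eng(-110.5,y,85)).round(1).tolist() for y in(-28,28)])
p=w["pixels"].astype(int)
for j in range(84,112,2):print(j,[p[j,i,2] for i in range(240,400,6)])
E
```

```text
[-0.49292076 -0.60361064 -0.49993234]
[586.83326039  25.72511235  64.74090519] [587.16413557  25.14930183  65.1381186 ] [179.94758559 -35.78467882 104.69744381]
scene nose top [[406.1, 142.2], [385.8, 133.1]] bottom [[405.6, 144.4], [385.4, 135.4]] rear top [[384.8, 169.8], [363.8, 159.9]] stack [[402.9, 149.3], [382.7, 140.2]]
side nose top [[291.4, 136.5], [274.4, 142.7]] bottom [[291.4, 139.0], [274.6, 145.2]] rear top [[315.4, 152.1], [297.9, 159.2]] stack [[294.0, 142.7], [277.2, 149.0]]
w nose top [[368.3, 98.9], [264.8, 98.9]] bottom [[366.1, 107.2], [266.9, 107.2]] rear top [[382.1, 314.4], [251.3, 314.5]] stack [[365.6, 132.2], [267.5, 132.2]]
84 [np.int64(12), np.int64(8), np.int64(12), np.int64(11), np.int64(10), np.int64(12), np.int64(11), np.int64(10), np.int64(12), np.int64(11), np.int64(11), np.int64(9), np.int64(11), np.int64(11), np.int64(12), np.int64(10), np.int64(12), np.int64(12), np.int64(10), np.int64(10), np.int64(8), np.int64(10)
[... 4566 characters left out ...]
64(235), np.int64(234), np.int64(234), np.int64(235), np.int64(235), np.int64(234), np.int64(235), np.int64(234), np.int64(234), np.int64(234), np.int64(235), np.int64(234), np.int64(235), np.int64(234), np.int64(234), np.int64(102), np.int64(98), np.int64(184), np.int64(197), np.int64(203)]
110 [np.int64(106), np.int64(103), np.int64(106), np.int64(99), np.int64(180), np.int64(234), np.int64(235), np.int64(234), np.int64(235), np.int64(235), np.int64(235), np.int64(234), np.int64(234), np.int64(234), np.int64(235), np.int64(235), np.int64(234), np.int64(235), np.int64(234), np.int64(235), np.int64(234), np.int64(234), np.int64(101), np.int64(97), np.int64(189), np.int64(197), np.int64(201)]
```

Numerically the wrist view shows the head edge level at row 89. The two rails are centred on column 316.5 and the blank on 316, so it is aligned sideways and in yaw. I'll press the stack down.

Call:
{"fn": "handwheel", "kwargs": {
  "increments": [
    [[0,0,0],[-0.003,0,0.004],48],
    [[0,0,0],[-0.006,0,0.008],48],
    [[0,0,0],[-0.006,0,0.008],48],
    [[0,0,0],[-0.006,0,0.008],48]
  ]
}}

```text
time: 10.4
tool_pos: [586.8, 25.4, 55.0]
tcp_rot: [180.0, -35.8, 104.7]
ft_force: [0.1, -1.2, 2.1]
finger_gap: 54.3
grip_force: 84.4
```

Call:
{"fn": "handwheel", "kwargs": {
  "increments": [
    [[0,0,0],[-0.0025,0,0.0035],48],
    [[0,0,0],[-0.005,0,0.007],48],
    [[0,0,0],[-0.005,0,0.007],48],
    [[0,0,0],[-0.005,0,0.007],48]
  ]
}}

```text
time: 10.9
tool_pos: [586.9, 25.5, 46.3]
tcp_rot: [180.0, -35.8, 104.7]
ft_force: [0.3, -0.8, 3.0]
finger_gap: 54.1
grip_force: 84.4
```

```bash
python3 - <<'E'
from bench import optics,r
import numpy as np
F=[]
for i in range(4):
  w=optics.snapshot("wrist");F.append(r.sense()["ft_force"])
print(np.mean(F,0))
p=w["pixels"].astype(int)
for j in range(78,106,2):print(j,*[p[j,i,2] for i in range(252,390,6)])
E
```

```text
[-0.39505007 -0.95615355  2.90724928]
78 83 72 74 142 138 134 136 137 138 133 130 134 137 134 136 137 140 132 132 70 74 88 168
80 89 72 65 142 138 135 137 137 139 133 130 133 137 134 135 138 139 133 132 70 76 91 167
82 94 74 70 142 138 135 138 136 138 132 131 136 138 134 137 137 140 133 132 72 77 91 165
84 97 76 77 142 138 135 137 138 139 133 131 135 137 135 136 138 140 133 132 71 80 93 165
86 97 78 79 142 137 135 137 137 138 133 131 135 138 134 137 137 140 133 132 71 80 93 152
88 100 80 83 142 138 135 137 137 139 133 130 133 138 135 136 138 140 133 133 71 79 94 166
90 100 79 89 143 139 135 137 137 140 133 131 134 138 135 136 138 141 134 133 72 79 94 167
92 100 78 96 142 138 136 137 137 138 134 131 134 137 136 136 138 141 135 132 72 79 95 166
94 100 79 98 142 140 134 137 138 139 134 130 135 138 136 136 138 141 135 132 71 78 94 152
96 97 80 108 143 138 135 137 137 137 133 130 134 137 167 137 138 141 135 132 71 82 94 132
98 96 83 137 193 191 189 189 189 189 217 185 201 187 215 185 185 185 188 226 170 84 94 149
100 95 87 168 226 226 226 226 227 226 226 226 226 227 226 226 226 226 226 226 226 87 94 167
102 92 92 171 227 226 226 226 227 227 226 226 226 227 226 226 226 226 226 226 226 91 93 168
104 91 91 181 227 226 226 226 226 227 226 226 226 227 226 226 227 226 227 226 225 92 91 90
```

Call:
{"fn": "handwheel", "kwargs": {
  "increments": [
    [[0,0,0],[0.0032,0,0.0023],48],
    [[0,0,0],[0.0065,0,0.0047],48],
    [[0,0,0],[0.0097,0,0.007],48],
    [[0,0,0],[0.013,0,0.0094],48],
    [[0,0,0],[0.0162,0,0.0117],48],
    [[0,0,0],[0.0195,0,0.014],48],
    [[0,0,0],[0.0227,0,0.0164],48],
    [[0,0,0],[0.026,0,0.0187],48]
  ]
}}

```text
time: 12.1
tool_pos: [578.7, 56.5, 46.2]
tcp_rot: [180.0, -35.8, 104.7]
ft_force: [0.6, -2.7, 2.4]
finger_gap: 54.4
grip_force: 84.5
```

```bash
python3 - <<'E'
from bench import r
s=r.sense();print(s["ft_force"],s["wrist_torque"])
E
```

```text
[ 0.60177796 -2.73635343  2.3994773 ] [-0.21278874 -0.12159794  0.02383402]
```

Scaled: 22.7 mm is 0.0227, 19.5 mm is 0.0195.

Call:
{"fn": "handwheel", "kwargs": {
  "increments": [
    [[0,0,0],[0.0032,0,0.0023],48],
    [[0,0,0],[0.0065,0,0.0047],48],
    [[0,0,0],[0.0097,0,0.007],48],
    [[0,0,0],[0.013,0,0.0094],48],
    [[0,0,0],[0.0162,0,0.0117],48],
    [[0,0,0],[0.0195,0,0.014],48],
    [[0,0,0],[0.0227,0,0.0164],48],
    [[0,0,0],[0.0227,0,0.0164],48]
  ]
}}

```text
time: 13.1
tool_pos: [571.6, 83.5, 45.7]
tcp_rot: [180.0, -35.8, 104.7]
ft_force: [2.4, -3.9, -2.9]
finger_gap: 54.4
grip_force: 84.3
```

```bash
python3 - <<'E'
from k import *
from bench import optics,r
import pickle
w=optics.snapshot("wrist");a=optics.snapshot("scene");b=optics.snapshot("side");pickle.dump((a,b,w),open("s4.pkl","wb"))
s=r.sense();print(s["ft_force"],s["wrist_torque"],s["tool_pos"])
t=pose(-38,76.6,3);print(t[0])
p=w["pixels"].astype(int)
for j in range(130,340,10):print(j,*[p[j,i,2] for i in range(234,402,8)])
E
```

```text
[ 2.28106646 -4.15374878 -5.0034784 ] [-1.15166188 -0.75487442 -0.17348332] [571.54735266  83.50386724  45.77716983]
[571.60778372  83.76117751  46.34090519]
130 108 109 109 109 109 108 109 109 110 109 109 109 109 109 109 109 109 109 108 108 107
140 109 109 109 110 109 110 108 109 109 108 108 108 107 108 108 107 109 108 108 108 107
150 66 66 74 65 65 66 66 66 59 60 60 59 60 65 59 60 60 58 60 59 69
160 36 35 47 68 68 60 68 69 60 63 68 62 60 69 68 61 64 67 24 35 35
170 16 17 24 17 68 68 67 67 67 68 68 67 67 66 66 66 67 22 15 19 13
180 17 19 17 102 108 108 172 172 177 170 166 171 171 169 170 105 108 82 16 17 88
190 127 116 113 134 177 173 172 174 178 170 165 171 172 170 170 175 171 164 117 116 228
200 125 119 105 143 176 251 245 251 251 251 251 251 251 251 170 175 172 250 116 120 228
210 212 205 123 250 251 251 251 251 251 251 251 251 251 251 251 251 251 250 211 224 230
220 215 194 220 251 251 251 251 251 251 251 251 251 251 251 251 251 251 251 200 226 23
[... 243 characters left out ...]
51 251 250 251 230 227
260 222 166 143 251 251 251 251 251 251 251 250 251 251 251 251 251 251 250 251 144 229
270 36 144 43 251 251 250 250 251 251 251 251 251 251 251 250 251 251 250 250 138 143
280 143 143 20 251 250 250 250 250 250 251 250 250 251 251 251 251 251 250 234 32 143
290 142 75 18 251 250 250 250 250 250 250 250 250 250 250 250 251 250 250 167 19 144
300 210 46 20 250 250 250 250 250 251 250 250 250 250 250 250 250 250 250 250 17 52
310 30 42 17 235 250 250 250 250 250 250 250 250 250 250 250 250 176 233 165 18 31
320 37 30 18 105 121 116 115 117 119 117 123 122 127 120 123 120 116 228 129 18 26
330 23 29 19 115 118 116 112 120 120 115 127 123 127 121 121 127 115 130 127 18 19
```

```bash
python3 - <<'E'
from k import *
for q in((-38,79.5,1.5),(-38,80,0)):print(q,delta(pose(-38,76.6,3),pose(*q)))
E
```

```text
(-38, 79.5, 1.5) [ 0.   1.5  0.   1.3 -0.  -0.4]
(-38, 80, 0) [ 0.   3.  -0.   1.2  0.   1.1]
```

Call:
{"fn": "handwheel", "kwargs": {
  "increments": [
    [[0,0.1,0],[0.0008,0,-0.0002],48],
    [[0,0.2,0],[0.0012,0,0.0003],48],
    [[0,0.3,0],[0.0012,0,0.0011],48],
    [[0,0.3,0],[0.0012,0,0.0011],48],
    [[0,0.3,0],[0.0012,0,0.0011],48]
  ]
}}

```text
time: 13.88
tool_pos: [570.9, 85.3, 45.7]
tcp_rot: [-180.0, -38.8, 104.7]
ft_force: [3.6, 2.3, -11.9]
finger_gap: 54.3
grip_force: 85.8
```

```bash
python3 - <<'E'
from bench import optics,r
import numpy as np
F=[];T=[]
for i in range(4):
  optics.snapshot("wrist");s=r.sense();F.append(s["ft_force"]);T.append(s["wrist_torque"])
print(np.mean(F,0),np.mean(T,0))
E
```

```text
[  3.49107143   2.42466035 -13.25128453] [-1.744533   -1.30817304 -0.58200793]
```

Scaled: 2.3 mm is 0.0023, -1.9 mm is -0.0019.

Call:
{"fn": "handwheel", "kwargs": {
  "increments": [
    [[0,0,0],[-0.001,0,0.0012],48],
    [[0,0,0],[-0.0019,0,0.0023],48],
    [[0,0,0],[-0.0019,0,0.0023],48],
    [[0,0,0],[-0.0019,0,0.0023],48]
  ]
}}

```text
time: 14.58
tool_pos: [571.1, 85.4, 43.7]
tcp_rot: [180.0, -38.9, 104.7]
ft_force: [-2.0, 3.7, -2.1]
finger_gap: 54.3
grip_force: 86.5
```

```bash
python3 - <<'E'
from bench import optics,r
import numpy as np
F=[];T=[]
for i in range(4):
  optics.snapshot("wrist");s=r.sense();F.append(s["ft_force"]);T.append(s["wrist_torque"])
print(np.mean(F,0),np.mean(T,0))
E
```

```text
[-2.34105324  3.26687649 -1.35722954] [0.05569107 0.00201921 0.19032485]
```

The force is near zero, so the blank lies level under the rails. I'll release and back out along the tool axis.

Call:
{"fn": "handwheel", "kwargs": {
  "increments": [
    [[0,0,0],[0,0,0],80],
    [[0,0,0],[0,0,0],80],
    [[0,0,0],[0,0,0],80],
    [[0,0,0],[0,0,0],80],
    [[0,0,0],[0,0,-0.015],80],
    [[0,0,0],[0,0,-0.04],80],
    [[0,0,0],[0,0,-0.07],80],
    [[0,0,0],[0,0,-0.07],80]
  ]
}}

```text
time: 15.78
tool_pos: [584.8, 40.5, 100.4]
tcp_rot: [179.6, -38.6, 104.8]
ft_force: [0.5, -0.1, -0.2]
finger_gap: 79.8
grip_force: 0.0
```

```bash
python3 - <<'E'
from k import *
from bench import optics,r
import pickle
a=optics.snapshot("scene");b=optics.snapshot("side");w=optics.snapshot("wrist");pickle.dump((a,b,w),open("s5.pkl","wb"))
s=r.sense();print(s["tool_pos"],s["tcp_rot"],s["ft_force"])
for n,S in(("scene",a),("side",b),("w",w)):
  print(n,"rear top",[proj(S,eng(-149,y,85)).round(1).tolist() for y in(-28,28)],"rails",[proj(S,eng(-85,y,85)).round(1).tolist() for y in(-28,28)])
p=w["pixels"].astype(int)
for j in range(140,340,8):print(j,*[p[j,i,2] for i in range(226,410,8)])
E
```

```text
[581.85305561  42.99273628  96.92472993] [-179.95452114  -38.84074674  104.6661993 ] [-0.46109861  0.00125109  0.46526896]
scene rear top [[395.6, 159.3], [375.2, 149.9]] rails [[407.6, 142.8], [387.6, 133.9]]
side rear top [[302.1, 148.7], [285.1, 155.3]] rails [[288.9, 138.9], [272.1, 145.0]]
w rear top [[362.4, 241.1], [271.4, 241.2]] rails [[357.9, 148.8], [275.7, 148.8]]
140 18 18 15 16 16 13 16 16 16 16 16 18 16 16 16 15 15 17 16 14 17 17 17
148 221 213 146 127 123 105 109 109 172 173 174 165 175 169 172 109 109 103 118 212 231 224 224
156 222 218 117 123 129 117 92 176 171 173 174 165 176 169 171 174 165 106 115 225 236 226 221
164 220 211 122 121 121 114 142 176 245 251 243 228 251 251 171 174 251 116 115 227 231 223 220
172 213 211 166 124 117 104 167 251 251 251 251 251 251 251 251 251 251 122 116 228 226 224 218
180 214 220 220 125 116 121 170 251 251 251 251 251 251 251 251 251 251 121 117 228 226 226 220
188 209 228 216 215 185 122 240 25
[... 1082 characters left out ...]
2 226 178 130 160 226 218 226 224
284 20 211 182 111 114 192 219 213 209 219 211 228 226 221 221 226 118 130 129 223 219 228 215
292 18 170 116 113 112 176 213 210 216 221 208 224 229 223 203 209 130 130 130 123 117 229 177
300 22 117 110 112 105 118 117 204 218 217 206 221 212 165 121 117 131 132 131 122 117 231 196
308 19 117 111 113 103 121 118 111 120 117 126 124 126 125 126 115 132 132 129 122 123 230 223
316 72 114 169 111 113 117 118 114 121 117 128 127 126 123 128 114 131 130 158 121 119 226 223
324 115 109 156 105 115 115 114 117 121 114 124 129 126 120 125 117 131 208 123 121 126 180 223
332 116 110 110 103 120 119 110 118 119 116 122 129 126 122 118 119 131 129 121 119 128 222 224
```

The blank stays in place, with its rear edge at row 242, which is x≈-150. I'll close the fingers and get behind its end.

```bash
python3 - <<'E'
from k import *
p,R=pose(-38,80,0);p=p+R.apply([-1.9,0,2.3-70]);print(p,R.as_euler('xyz',degrees=True))
c=np.array([11,0,-28.])
for x,z in((-175,105),(-158,79.5),(-150,79.5),(-120,79.5),(-110.5,79.5)):
    print(x,z,delta((p,R),(eng(x,0,z)-R.apply(c),R)))
E
```

```text
[582.32212098  42.92055302  97.70546606] [-180.   -38.8  104.7]
-175 105 [  0.    0.    0.  -26.    0.6   6.6]
-158 79.5 [  0.    0.    0.  -28.7   0.6  37.1]
-150 79.5 [  0.    0.    0.  -22.5   0.6  42.1]
-120 79.5 [ 0.   0.   0.   0.9  0.6 60.9]
-110.5 79.5 [ 0.   0.   0.   8.3  0.6 66.9]
```

The rows are not in the units I measure in: shifts go in m and turns go in units of 10 degrees. I convert before sending: 37.1 mm is 0.0371, -29 mm is -0.029.

Call:
{"fn": "handwheel", "kwargs": {
  "increments": [
    [[0,0,0],[-0.026,0.0006,-0.005],0],
    [[0,0,0],[-0.026,0.0006,-0.005],0],
    [[0,0,0],[-0.026,0.0006,-0.005],0],
    [[0,0,0],[-0.026,0.0006,-0.005],0],
    [[0,0,0],[-0.028,0.0006,0.006],0],
    [[0,0,0],[-0.028,0.0006,0.016],0],
    [[0,0,0],[-0.029,0.0006,0.028],0],
    [[0,0,0],[-0.0287,0.0006,0.0371],0]
  ],
  "force": 60
}}

```text
time: 16.92
tool_pos: [582.1, 44.4, 49.7]
tcp_rot: [-179.9, -38.8, 104.7]
ft_force: [-0.6, -0.7, 0.4]
finger_gap: 0.3
grip_force: 0.0
```

Call:
{"fn": "handwheel", "kwargs": {
  "increments": [
    [[0,0,0],[0,0,0],0],
    [[0,0,0],[0,0,0],0]
  ]
}}

```text
time: 17.18
tool_pos: [583.0, 43.5, 51.0]
tcp_rot: [180.0, -38.8, 104.7]
ft_force: [0.6, -0.1, 0.1]
finger_gap: -0.2
grip_force: 0.0
```

```bash
python3 - <<'E'
from k import *
from bench import optics,r
import pickle
a=optics.snapshot("scene");b=optics.snapshot("side");w=optics.snapshot("wrist");pickle.dump((a,b,w),open("s6.pkl","wb"))
s=r.sense();print(s["tool_pos"],s["ft_force"],s["finger_gap"])
for n,S in(("scene",a),("side",b),("w",w)):
  q=[proj(S,eng(*e)).round(1).tolist() for e in((-158,0,79.5),(-149.5,0,85),(-149.5,0,77),(-149.5,-28,85),(-149.5,28,85),(-175,0,65.7))];print(n,q)
  c=np.array(q[0]).astype(int);p=S["pixels"].astype(int)
  h=14;st=1
  if n=="w":h=30;st=2
  print("cols",c[0]-h,"step",st)
  for j in range(c[1]-h,c[1]+h,st):print(j,*["%3d"%p[j,i,2] for i in range(c[0]-h,c[0]+h,st)])
E
```

```text
[583.20359845  43.24358228  51.23866439] [ 0.01534691 -0.28354285 -0.91665968] 0.055640518967462624
scene [[383.3, 158.4], [385.2, 154.6], [384.9, 156.8], [395.5, 159.4], [375.1, 150.0], [379.4, 166.6]]
cols 369 step 1
144  83  91  88  93  98  99  86  81  79  80  70  96 156 190 194 198 196 198 196 197 196 197 198 196 194 198 200 197
145  67  89  78  88  85  94  99  95  92  87  77  68 121 175 198 200 193 197 195 195 197 196 194 197 198 196 196 193
146  65  76  74  78  74  84  91  93  96  98  79  58  91 146 187 197 195 196 200 198 194 198 198 195 195 200 198 190
147  52  59  72  69  64  70  84  91 101  92  88  56  51 107 168 195 198 193 197 195 195 192 196 197 195 199 194 198
148  57  44  43  66  65  67  65  75  84  88  78  51  39  90 160 200 202 195 197 191 194 196 196 196 195 198 197 196
149  61  45  39  51  59  62  64  6
[... 9134 characters left out ...]
 142 142 142 142 122  30  31  32 115 142 142 143 142 151 216 210 210 215 215 214
262 198 197 204 157  34  35  35  37  35 143 142 143 142 143 118  33  31  32 115 143 142 142 143 143  37  36  35  36  35 150
264 197 198 163  35  35  35  36  36  42 142 142 142 141 142 115  32  32  29 107 143 142 142 142 142  44  36  36  34  35  37
266 197 170  34  36  34  34  35  36  49 142 142 143 142 142 114  31  32  32 106 142 142 143 142 142  51  36  36  35  36  36
268 197 141  35  36  35  35  36  37  57 143 142 142 142 142 115  31  31  31 107 142 143 141 142 143  71  37  36  35  35  36
270 197 101  36  35  36  36  36  36  75 142 142 142 142 142 115  31  31  31 106 142 142 141 142 143  72  37  36  35  37  36
```

```bash
python3 - <<'E'
from k import *
import pickle
np.set_printoptions(suppress=True,precision=1)
a,b,w=pickle.load(open("s6.pkl","rb"))
toE=lambda p:np.array([(p-F)@EX-110.5,(p-F)@EY,p[2]])
p,r_=tri((a,380,167),(b,297.5,160.5));print("rear-bottom",toE(p),r_)
# intersections of wrist ray of front corner with heights
for z in(72,75,78,81,84):print(z,toE(plane(w,317.5,249.5,z)))
# 2D enlarged pad-tone masks: grey pad pixels (|b-g-r| small) in scene
for n,S,(x,y) in(("scene",a,(368,140)),("side",b,(280,140))):
  im=S["pixels"][y:y+32,x:x+34].astype(int)
  sat=im.max(2)-im.min(2)
  print(n,x,y)
  for j in range(32):print(y+j,"".join("#" if im[j,i].max()<40 else "o" if sat[j,i]<22 and im[j,i].max()<105 else "+" if sat[j,i]<25 else "w" if im[j,i,2]>150 else "." for i in range(34)))
E
```

```text
rear-bottom [-170.3   -0.1   65.4] [3.9 3.9]
72 [-160.1   -1.1   72. ]
75 [-160.7   -1.1   75. ]
78 [-161.3   -1.1   78. ]
81 [-161.9   -1.1   81. ]
84 [-162.5   -1.1   84. ]
scene 368 140
140 .....+oo+o....wwwwwwwwwwwwww......
141 ......+.++...wwwwwwwwwwwwwwwwww...
142 ......oo+...wwwwwwwwwwwwwwwwwww...
143 .......o++o..wwwwwwwwwwwwwwwwwwww.
144 ++....+.o+oo.wwwwwwwwwwwwwwwwwwwww
145 oo.+.+....+o..wwwwwwwwwwwwwwwwwwww
146 oo++o+o....+o..wwwwwwwwwwwwwwwwwww
147 ooooooo++.+ooo.wwwwwwwwwwwwwwwwwww
148 ooooooooo+ooo#.wwwwwwwwwwwwwwwwwww
149 ooo#ooooooo+o#..wwwwwwwwwwwwwwwwww
150 o+oooooooo.+o##.wwwwwwwwwwwwwwwww.
151 oooo##oooo+++##.wwwwwwwwwwwwwwww..
152 ooooo#####ooo##.wwwwwwwwwwwwwww...
153 oooo####ooooo##..wwwwwwwwwwwwww...
154 ooo###oo+.++o##...wwwwwwwwwwww..oo
155 oo#o#oo+...oo###....wwwwwwwww..ooo
156 ooo#o+o...+.####o.....wwwwww..oooo
157 ooooooo...+o####ooo.....wwww..oooo
158 ooooooo..++######ooo+........ooooo
159 oooooo...+o#######ooooo.....ooooo+
160 oooooo..+o############ooo..ooooo++
161 oooooo..+#############ooooooooo+++
162 ooooo++o##########ooooooooooooo+++
163 oo+oooooo#
[... 897 characters left out ...]
54 .wwwwwwwwww.ooooooo###########...w
155 ...wwwwwww..oooo#ooo########...www
156 .+..wwwww...o#############...wwwww
157 +++..ww...+ooo###########..wwwwwww
158 ++++....++++ooo######ooo..wwwwwwww
159 +++++++++++++oooo##oooo..wwwwwwwww
160 +++++++++++++++ooooooo..wwwwwwwwww
161 +++++++++++++++++o+...wwwwwwwwwwww
162 ++++++++++++++++...wwwwwwwwwwwwwww
163 ++++++++++++++++.wwwwwwwwwwwwwwwww
164 ++++++++++++++++wwwwwwwwwwwwwwwwww
165 ++++++++++++++++wwwwwwwwwwwwwwwwww
166 +++++++++++++++++wwwwwwwwwwwwwwwww
167 +++++++++++++++wwwwwwwwwwwwwwwwwww
168 ++++++++++++++.wwwwwwwwwwwwwwwwwww
169 ++++++++++++...wwwwwwwwwwwwwwwwwww
170 +++++++++......wwwwwwwwwwwwwwwwwww
171 +++++++.........wwwwwwwwwwwwwwwwww
```

```bash
python3 - <<'E'
from k import *
import pickle
np.set_printoptions(suppress=True,precision=1)
a,b,w=pickle.load(open("s6.pkl","rb"))
toE=lambda p:np.array([(p-F)@EX-110.5,(p-F)@EY,p[2]])
p,r_=tri((w,304.5,249.5),(b,289.5,149.5));print("front-left tip corner wrist+side",toE(p),r_)
for z in (78,82,86,90,94,98):
  L=plane(w,304.5,249.5,z);R=plane(w,331,249.5,z);print(z,toE(L),"width",np.linalg.norm(L-R).round(1),"side",proj(b,L),proj(b,R),"scene",proj(a,L),proj(a,R))
E
```

```text
front-left tip corner wrist+side [-160.4   10.9  101.2] [8.4 8.4]
78 [-161.3    5.3   78. ] width 13.0 side [294.8 156.8] [298.7 155.3] scene [380.7 158.7] [385.4 160.9]
82 [-162.1    5.1   82. ] width 12.7 side [295.  155.7] [298.8 154.2] scene [380.7 157.9] [385.4 160. ]
86 [-162.8    5.    86. ] width 12.3 side [295.2 154.5] [298.9 153.1] scene [380.8 157. ] [385.3 159.1]
90 [-163.6    4.8   90. ] width 12.0 side [295.3 153.4] [299. 152.] scene [380.9 156.1] [385.3 158.2]
94 [-164.4    4.7   94. ] width 11.7 side [295.5 152.2] [299.1 150.8] scene [381.  155.3] [385.3 157.3]
98 [-165.2    4.5   98. ] width 11.3 side [295.7 151.1] [299.2 149.7] scene [381.  154.4] [385.2 156.3]
```

The wrist view shows the shut tip edge at row 250, and the blank's end at rows 223–227. I'll advance 17 mm and check the contact by row and force.

Call:
{"fn": "handwheel", "kwargs": {
  "increments": [
    [[0,0,0],[0.0031,0.0005,0.0025],0],
    [[0,0,0],[0.0062,0.0005,0.005],0],
    [[0,0,0],[0.0086,0.0005,0.0069],0],
    [[0,0,0],[0.0101,0.0005,0.0082],0],
    [[0,0,0],[0.0117,0.0005,0.0094],0],
    [[0,0,0],[0.0132,0.0005,0.0107],0],
    [[0,0,0],[0.0132,0.0005,0.0107],0]
  ]
}}

```text
time: 18.2
tool_pos: [579.1, 60.1, 50.8]
tcp_rot: [180.0, -38.8, 104.7]
ft_force: [2.1, -3.3, 0.0]
finger_gap: -0.3
grip_force: 1.7
```

```bash
cat > chk.py <<'E'
from k import *
from bench import optics,r
np.set_printoptions(suppress=True,precision=2)
Fs=[]
for i in range(3):
  w=optics.snapshot("wrist");s=r.sense();Fs.append(s["ft_force"])
f=np.mean(Fs,0);print("F along EX",f@EX,"EY",f@EY,"z",f[2],"t",s["time"])
p=w["pixels"].astype(int)
for j in range(215,256):print(j,*["%3d"%p[j,i,2] for i in (270,285,295,308,312,318,325,340,350)])
toE=lambda p:np.array([(p-F)@EX-110.5,(p-F)@EY,p[2]])
def cross(S,c,lo,hi):
  col=S["pixels"][lo:hi,c,2].astype(int);d=np.diff(col);k=lo+np.argmin(d)+.5;return k
for c in(285,345):
  k=cross(w,c,150,256);print("edge col",c,k,toE(plane(w,c,k,85)))
E
python3 chk.py
```

```text
F along EX -3.1552554724224513 EY -0.6055613138832585 z 0.6446846046075788 t 18.35
215 252 251 252 251 251 251 252 252 252
216 252 252 252 251 251 251 252 251 252
217 252 252 252 251 251 251 251 252 252
218 252 252 252 251 251 251 252 251 252
219 252 252 252 251 251 251 251 251 252
220 252 252 252 251 251 251 252 252 252
221 251 252 252 251 251 251 252 252 252
222 252 251 252 251 251 252 252 252 252
223 252 251 252 251 251 251 252 252 252
224 252 251 251 251 251 251 252 252 252
225 252 251 251 251 251 251 252 252 252
226 252 252 251 251 251 251 252 251 252
227 252 252 251 251 251 251 252 252 252
228 252 252 252 251 251 251 252 252 252
229 252 251 252 251 251 251 252 252 252
230 252 251 252 251 251 251 251 251 252
231 252 251 252 251 251 251 252 252 252
232 252 251 252 251 251 251 252 251 252
233 251 252 252 251 251 251 252 251 252
234 252 252 252 251 251 251 252 252 252
235 252 251 251 251 251 251 252 252 252
236 252 252 251 251 251 251 252 252 252
237 251 251 252 251 251 251 252 251 252
238 252 251 251 251 251 251 252 252 252
239 251 252 252 251 251 251 251 252 252
240 252 251 252 251 251 251 251 251 252
241 252 251 252 251 251 251 252 251 252
242 251 251 251 251 251 251 252 251 252
243 251 252 252 251 251 251 252 251 251
244 252 251 251 251 251 251 252 252 252
245 251 251 251 251 251 251 252 252 252
246 251 251 251 251 251 251 252 251 252
247 252 251 251 251 251 251 252 252 251
248 251 251 251 251 251 251 251 251 252
249 236 232 234 234 233 230 236 236 231
250 147 147 162 147 148 116 155 162 145
251 157 169 165 132 138  63 142 139 167
252 162 162 143 148 150  33 149 125 189
253 113 115 111 151 151  34 152 123 212
254 167 119 119 152 151  35 151 126 223
255 210 119 118 151 151  34 151 154 223
edge col 285 249.5 [-145.4    13.82   85.  ]
edge col 345 249.5 [-145.41  -14.19   85.  ]
```

The tip bears on the end face, between rows 249.5 and 253, with a push of 3.2 N. The end is at x=-145.4. I'll lower 1.5 mm and push on 33 mm.

Scaled: 24.8 mm is 0.0248, 21.9 mm is 0.0219.

Call:
{"fn": "handwheel", "kwargs": {
  "increments": [
    [[0,0,0],[0.0023,0,0.0037],0],
    [[0,0,0],[0.0055,0,0.0063],0],
    [[0,0,0],[0.0087,0,0.0089],0],
    [[0,0,0],[0.0119,0,0.0115],0],
    [[0,0,0],[0.0151,0,0.0141],0],
    [[0,0,0],[0.0183,0,0.0167],0],
    [[0,0,0],[0.0215,0,0.0193],0],
    [[0,0,0],[0.0248,0,0.0219],0]
  ]
}}

```text
time: 19.35
tool_pos: [570.5, 92.5, 49.2]
tcp_rot: [180.0, -38.8, 104.7]
ft_force: [1.2, -2.4, 2.1]
finger_gap: 0.1
grip_force: 1.3
```

```bash
python3 chk.py | grep -v '^2[0-4]'
```

```text
F along EX -0.529434523752397 EY -0.19510062427557814 z 0.4613636789918976 t 19.5
250 178 164 140 132 124 135 144 166 165
251 146 129 128 152 134  81 155 199 187
252 114 109 117 159 160  36 159 179 164
253 141 144 140 163 162  37 162 178 160
254 142 161 155 162 162  37 162 179 170
255  99 145 147 162 163  37 162 155 149
edge col 285 248.5 [-111.45   13.9    85.  ]
edge col 345 248.5 [-111.45  -13.84   85.  ]
```

Scaled: 1.6 mm is 0.0016, 1.3 mm is 0.0013.

Call:
{"fn": "handwheel", "kwargs": {
  "increments": [
    [[0,0,0],[0.0008,0,0.0006],0],
    [[0,0,0],[0.0016,0,0.0013],0],
    [[0,0,0],[0.0016,0,0.0013],0]
  ]
}}

```text
time: 19.88
tool_pos: [570.1, 93.9, 49.0]
tcp_rot: [180.0, -38.8, 104.7]
ft_force: [-0.2, -3.3, -0.0]
finger_gap: 0.1
grip_force: 1.7
```

```bash
python3 chk.py | grep -v '^2'
```

```text
F along EX -3.685925845787564 EY 0.07184127961122491 z -1.0957108425982158 t 20.025
edge col 285 249.5 [-110.78   13.76   85.  ]
edge col 345 248.5 [-110.33  -13.93   85.  ]
```

Call:
{"fn": "handwheel", "kwargs": {
  "increments": [
    [[0,0,0],[0.0008,0,0.0006],0],
    [[0,0,0],[0.0016,0,0.0013],0],
    [[0,0,0],[0.0016,0,0.0013],0]
  ]
}}

```text
time: 20.4
tool_pos: [569.8, 95.3, 49.0]
tcp_rot: [180.0, -38.7, 104.7]
ft_force: [0.6, -7.3, -1.2]
finger_gap: -0.2
grip_force: 3.8
```

```bash
python3 chk.py | grep -v '^2[0-4]'
```

```text
F along EX -7.5827099087924585 EY 1.3265026577129855 z -0.790335272407296 t 20.55
250 174 170 159 115 167 147 163 179 192
251 196 175 109 127  95  55 132 171 192
252 181 174 174 160 134  36 158 193 186
253 138 141 206 161 162  35 162 188 185
254 160 159 175 162 162  35 162 177 161
255 211 202 152 162 161  37 162 162 208
edge col 285 249.5 [-109.38   13.69   85.  ]
edge col 345 248.5 [-108.94  -14.01   85.  ]
```

Scaled: 1.6 mm is 0.0016, 1.3 mm is 0.0013.

Call:
{"fn": "handwheel", "kwargs": {
  "increments": [
    [[0,0,0],[0.0008,0,0.0006],0],
    [[0,0,0],[0.0016,0,0.0013],0],
    [[0,0,0],[0.0016,0,0.0013],0],
    [[0,0,0],[0.0016,0,0.0013],0]
  ]
}}

```text
time: 21.05
tool_pos: [569.9, 95.4, 49.0]
tcp_rot: [179.9, -38.6, 104.6]
ft_force: [1.9, -16.9, -0.2]
finger_gap: -0.1
grip_force: 7.9
```

```bash
python3 chk.py | grep -v '^2'
```

```text
F along EX -15.502926655600564 EY 2.9855627874041377 z 0.012345479866498707 t 21.2
edge col 285 252.5 [-110.52   13.56   85.  ]
edge col 345 249.5 [-109.19  -14.08   85.  ]
```

Call:
{"fn": "handwheel", "kwargs": {
  "increments": [
    [[0,0,0],[0.0008,0,0.0006],0],
    [[0,0,0],[0.0016,0,0.0013],0],
    [[0,0,0],[0.0016,0,0.0013],0],
    [[0,0,0],[0.0016,0,0.0013],0]
  ]
}}

```text
time: 21.7
tool_pos: [570.1, 95.5, 48.9]
tcp_rot: [179.9, -38.4, 104.6]
ft_force: [1.3, -25.9, 1.0]
finger_gap: -0.3
grip_force: 12.1
```

```bash
python3 chk.py | grep -v '^2[0-4]'
```

```text
F along EX -24.768441842028622 EY 4.770259095452246 z 0.33600904924979574 t 21.85
250 238 243 244 196 192 174 193 189 152
251 150 171 182 133 154 131 167 146 173
252 177 160 125 133 142  37 146 201 234
253 173 162 150 161 161  37 161 227 239
254 151 127 163 162 162  37 161 200 165
255 177 148 166 161 161  37 162 179 137
edge col 285 250.5 [-109.41   13.38   85.  ]
edge col 345 249.5 [-109.02  -14.28   85.  ]
```

The tool position no longer moves while the force climbs to 25 N, so the blank is home against the gate. I'll back off and check.

Call:
{"fn": "handwheel", "kwargs": {
  "increments": [
    [[0,0,0],[-0.004,0,-0.0032],0],
    [[0,0,0],[-0.012,0,-0.01],0],
    [[0,0,0],[-0.02,0,-0.018],0],
    [[0,0,0],[-0.026,0,-0.045],0],
    [[0,0,0],[-0.032,0,-0.08],0],
    [[0,0,0],[-0.04,0,-0.11],0],
    [[0,0,0],[-0.04,0,-0.11],0],
    [[0,0,0],[-0.04,0,-0.11],0]
  ]
}}

```text
time: 22.85
tool_pos: [593.4, 3.8, 109.1]
tcp_rot: [-180.0, -38.9, 104.7]
ft_force: [-1.3, 0.6, -0.2]
finger_gap: 0.0
grip_force: 0.0
```

```bash
python3 - <<'E'
from k import *
from bench import optics,r
import pickle
np.set_printoptions(suppress=True,precision=1)
toE=lambda p:np.array([(p-F)@EX-110.5,(p-F)@EY,p[2]])
w=optics.snapshot("wrist");a=optics.snapshot("scene");b=optics.snapshot("side");pickle.dump((a,b,w),open("s7.pkl","wb"))
print(r.sense()["ft_force"],r.sense()["tool_pos"])
q=proj(w,eng(-110.5,0,85));print("pred end top",q,"bottom of stack",proj(w,eng(-110.5,0,61)))
p=w["pixels"].astype(int);c0=int(q[0])
for j in range(int(q[1])-12,int(q[1])+26):print(j,*["%3d"%p[j,i,2] for i in range(c0-48,c0+49,8)])
# rack pieces unchanged in scene?
a0=pickle.load(open("s1.pkl","rb"))[0]
d=cv2.absdiff(cv2.GaussianBlur(a0["pixels"],(5,5),0),cv2.GaussianBlur(a["pixels"],(5,5),0)).max(2)
print("rack diff",(d[200:270,215:290]>40).sum(),"meter/glue",(d[225:305,300:430]>40).sum(),"driver",(d[120:160,280:350]>40).sum(),"caliper",(d[205:275,110:190]>40).sum())
E
```

```text
[-0.8  0.2  0. ] [592.9   4.4 108.8]
pred end top [316.  138.6] bottom of stack [316.  154.1]
126 113 104 249 249 249 249 249 249 249 243 249 107 118
127 114 111 249 249 249 249 249 249 249 249 249 119 118
128 115 116 249 249 249 249 249 249 249 249 249 120 116
129 114 127 249 249 249 249 249 249 249 249 249 123 117
130 115 138 249 249 249 249 249 249 249 249 249 130 117
131 114 138 249 249 249 249 249 249 249 249 249 137 116
132 115 139 249 249 249 249 249 249 249 249 249 134 115
133 115 140 250 249 249 249 249 249 249 249 249 132 114
134 114 139 249 249 249 249 249 249 249 249 249 138 113
135 114 140 249 249 249 249 249 249 249 250 249 147 112
136 114 140 250 249 249 249 249 249 249 249 249 161 113
137 113 139 249 249 248 246 238 238 231 226 226 163 112
138 111 138 230 224 221 218 185 189 145 138 137 150 112
139 111 139 139 115 119 135 129 145 118 138 134 143 111
140 111 139 119 119 125 121 117 117 126 158 142 148 112
141 109 139 121 142 152 121 120 
[... 608 characters left out ...]
122 131 142 142 142 110 240 164
153 112 231 117 133 105 129 114 138 139 128  90 239 206
154 116 236  90 132 125 137  96 138 139 137  88 240 207
155 119 239  83 140 136 139  89 139 140 140  84 239 207
156 120 240  83 141 136 139  90 139 140 141  83 240 206
157 121 240  82 142 136 139  88 140 141 141  83 240 205
158 177 240  83 142 136 139  90 140 139 141  83 240 206
159 218 240  82 142 136 139  89 139 140 140  83 240 207
160 218 240  83 141 135 139  88 139 140 141  84 240 208
161 216 240  83 141 136 139  89 139 141 141  83 240 207
162 214 240  83 141 135 139  88 139 140 141  83 240 208
163 211 240  83 141 136 140  89 140 140 141  82 240 211
rack diff 1322 meter/glue 1617 driver 2540 caliper 0
```

The end face's top edge is at rows 137–138, where flush at home predicts 138.6. The robot touches nothing, so I'll hand in.

Call:
{"fn": "handwheel", "kwargs": {
  "increments": [
    [[0,0,0],[-0.02,0,-0.04],0],
    [[0,0,0],[-0.02,0,-0.06],0],
    [[0,0,0],[-0.02,0,-0.06],0]
  ]
}}

```text
time: 23.38
tool_pos: [608.3, -48.7, 145.2]
tcp_rot: [179.8, -38.7, 104.8]
ft_force: [0.1, -0.8, -0.5]
finger_gap: 0.2
grip_force: 0.0
```

```bash
python3 -c "
from bench import workorder
print(workorder.hand_in())"
```

```text
the job is handed in; nothing more can be done
None
```

The full-size blank is loaded on top of the two in the feeder and sits against the gate: it stopped hard under a 25 N push, with its end flush to within about 1 mm. The arm is clear and the job was handed in at 23.4 s. My last image comparison could not confirm the offcuts and bench items undisturbed, because the arm and its shadow covered most of them, but I saw no contact with any.

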